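Stow frit jars in the screw-locked drop-front locker

TASK

Put all the loose frit jars away in the blue locker: unscrew the T-handle until the red keeper clears the door, swing the door down flat, and stand every jar upright inside behind the door line. Then swing the door fully shut and screw the T-handle fully home again, leaving the glass, tin and paddle where they are.

Things in the scene. Friction and masses are not known exactly. Their poses are not given: they have to be found in the camera images.
- locker: blue drop-front jar locker, fixed. Origin on the bench below the middle of the door's hinge line; x points into the chamber, y left along the hinge, z up. Chamber floor at z = 34 mm; inside x = 0 to 125 mm, y = -140 to +140 mm; 8 mm walls, tops at z = 126 mm, side walls only 84 mm over the front 44 mm
- hood_edge (a point): middle of the front edge of the locker's fixed flat hood of pale plastic, at its top (locker x = 40 mm, z = 126 mm). The hood, 4 mm thick, roofs the chamber from here to the back; the 40 mm between door and hood is open above, too narrow for a jar, so jars are slid in over the lowered door
- drop_door (a joint): aluminium drop door, hinged at its bottom edge (locker x = 0, z = 34 mm); 276 mm wide, 85 tall, 8 thick (outside x = 0 when shut). 0 = shut, upright; 1.57 rad = flat towards the robot, at its stop, inner face level with the chamber floor: a ledge that carries jars. Stiff hinge (0.16 N m friction), stays where put
- door_tab (a point): centre of the orange pull tab that stands 30 mm above the middle of the door's top edge; tab 30 mm wide (along the hinge), 8 mm thick. 100 mm from the hinge line, 4 mm outside the door's inner face: at z = 134 mm with the door shut, at z = 30 mm and 100 mm in front of the hinge with the door flat
- tee (a joint): steel T-handle on an upright captive screw at the locker's right front. 0 = screwed fully home (stop); grows counter-clockwise from above as it unscrews, to a stop at 9.6 rad. It does not rise, but lifts the red keeper tongue 2.15 mm per rad; the door is free past about 7 rad. Friction 0.12 N m, stays where left. At 0 the bar lies along the locker's x axis
- tee_hub (a point): centre of the T-handle's cross bar, on the upright screw axis, 180 mm above the bench, at locker x = 12, y = -210 mm. Bar level, 14 mm thick, reaching 60 mm to each side, with 17 mm balls at the ends; this frame's x runs along the bar. The post below ends at z = 148 mm
- keeper_tip (a point): middle of the free left end of the red keeper tongue (10 mm thick, 24 mm tall), which runs left from in front of the screw to locker x = -15, y = -125 mm. Screwed home it stands just in front of the door's right top corner; raised, its top is at z = 149 mm
- jar_grey_mid (a point): middle (half-way up) of the white-lidded jar of grey frit, 58 mm across the lid (body about 52 mm), 61 mm tall, about 0.24 kg, heavy at the bottom, upright, z axis up; lid is fixed. May be absent
- jar_red_mid (a point): middle (half-way up) of the black-lidded jar of red frit, 49 mm across the lid (body about 43 mm), 56 mm tall, about 0.24 kg, heavy at the bottom, upright, z axis up; lid is fixed. May be absent
- jar_blue_mid (a point): middle (half-way up) of the white-lidded jar of blue frit, 54 mm across the lid (body about 48 mm), 68 mm tall, about 0.24 kg, heavy at the bottom, upright, z axis up; lid is fixed. May be absent
- jar_sand_mid (a point): middle (half-way up) of the white-lidded jar of sand-coloured frit, 45 mm across the lid (body about 39 mm), 51 mm tall, about 0.24 kg, heavy at the bottom, upright, z axis up; lid is fixed. May be absent
- glass_mid (a point): bystander: clear tumbler, 80 mm across, 153 mm tall; point half-way up
- tin_mid (a point): bystander: round white tin, 62 mm across, 27 mm tall; point half-way up
- paddle: bystander: graphite paddle with brown handle, 174x34x23 mm, lying; origin under its middle
Things that resemble listed ones, but are neither listed nor needed, are in the scene too. What is shaped like the part that bears jar_blue_mid but turquoise is not meant.

How it is judged:
On the way, in this order (a step that is already met when the one before it is completed fails the run):
1. the T-handle is unscrewed until the keeper clears the door (value of joint tee above 7 rad), for 0.1 s.
2. the door is swung down flat (value of joint drop_door above 1.35 rad), for 0.2 s.
3. every jar stands in the locker (x of jar_grey_mid in the frame of locker between 0.015 and 0.125 m and y of jar_grey_mid in the frame of locker between -0.14 and 0.14 m and z of jar_grey_mid in the frame of locker between 0.034 and 0.0765 m and angle between each of jar_grey_mid, jar_red_mid, jar_blue_mid, jar_sand_mid's own z axis and vertical below 0.2 rad and x of jar_red_mid in the frame of locker between 0.015 and 0.125 m and y of jar_red_mid in the frame of locker between -0.14 and 0.14 m and z of jar_red_mid in the frame of locker between 0.034 and 0.074 m and x of jar_blue_mid in the frame of locker between 0.015 and 0.125 m and y of jar_blue_mid in the frame of locker between -0.14 and 0.14 m and z of jar_blue_mid in the frame of locker between 0.034 and 0.08 m and x of jar_sand_mid in the frame of locker between 0.015 and 0.125 m and y of jar_sand_mid in the frame of locker between -0.14 and 0.14 m and z of jar_sand_mid in the frame of locker between 0.034 and 0.0715 m), for 0.2 s.
4. the door is swung fully shut (value of joint drop_door below 0.08 rad), for 0.2 s.
5. the T-handle is screwed home (value of joint tee below 0.35 rad), for 0.1 s.
At the end, for the whole second after the job is handed in: every jar present stands upright (within 0.2 rad) on the locker's floor behind the door line, the door is shut (within 0.08 rad) and the T-handle is screwed home (within 0.35 rad) (all of step 3 and value of joint drop_door below 0.08 rad and value of joint tee below 0.35 rad); the robot touches nothing.
It fails at once if the tumbler is pushed more than 4 cm out of place (distance of glass_mid from where it was at the start of the episode above 0.04 m).
It fails at once if the tin is pushed more than 4 cm out of place (distance of tin_mid from where it was at the start of the episode above 0.04 m).
It fails at once if the graphite paddle is pushed more than 4 cm out of place (distance of paddle from where it was at the start of the episode above 0.04 m).
Of jar_grey, jar_red, jar_blue, jar_sand only 2 to 3 are there at a start; the rules pass over those that are not, and their reading is None.
At some moment in a run one of jar_grey, jar_red, jar_blue, jar_sand may be knocked a few centimetres aside while the robot is not near it.
Once in a run the grip may slacken for a moment while it holds something.
It also fails if it takes over 210 s, if anything falls off the work surface, if the arm or the gripper's body presses on something with over 40 N, if the wrist force passes 120 N, or if a joint passes its speed limit or range.

ROBOT

A 6-joint arm with a two-finger parallel gripper is mounted at the origin on a cart in front of the work surface, level with it; the furniture and walls round the work are solid. World frame = base frame: x ahead of the robot, y to its left, z up, the work surface at z = 0. Lengths are in m, angles in rad, forces in N, time in s.
With the tool pointing down it reaches from about 0.325 to 0.85 m from the base axis. Payload 15.5 kg.
Tool frame: the origin (TCP) lies on the centre line of the jaws, within the pads' length; the fingertips stand 22 mm ahead of it and the grasp point (between the pads) lies 3 mm ahead of it (robot.tip_extent is the z of the fingertips in the tool frame, in m); z points along the fingers, y is the line along which they close (so a half turn about z gives the same grasp; the last joint's range is limited). The gripper opens to 91 mm and grips with 3 to 60 N. Pads are 32 mm wide; open, the fingers measure 118 mm over their backs; the gripper's body (76 mm by 178 mm) begins 60 mm behind the grasp point.
Start: joints at [1.103, 0.494, 1.345, -0, 1.302, -0.096], TCP at [0.228, 0.582, 0.236] pointing down, gripper open.
Joint ranges: [-2.91, 2.91], [-0.82, 2.16], [0.22, 2.67], [-1.22, 4.37], [0.12, 2.79], [-3.08, 3.08]. Speed limits (rad/s): [1.89, 1.89, 2.57, 3.01, 3.01, 3.01].

INTERFACE

Orientations are given as [roll, pitch, yaw] about the fixed x, y, z axes, in that order (R = Rz(yaw) Ry(pitch) Rx(roll)).
In Python, from rig import robot gives the robot as it stands. The module is installed in compiled form; this text tells all that it offers.
- The arm moves only by the tool carry_out, never from a script. Its argument "deltas" is one flat list of numbers, 5 for each row, row after row: the closure, from -1 (fully open) to 1 (shut), then the shift along the tool's x, y, z in units of 40 mm (1.0 is 40 mm), then the turn about the tool's z in units of 6 degrees (1.0 is 6 degrees). In form: [claw, dx, dy, dz, twist, claw, dx, dy, dz, twist, ...]. A call has 1 to 5 rows; each row shifts and turns the commanded pose from where the row before left it, along the tool's axes as they then stand; what a row does not reach is not made up. A row lasts 1/12 s, in which the tool goes at most 41.7 mm and 7.16 degrees, less where a joint would pass 70% of its speed; a pose out of reach is approached as far as the arm can. A call is refused whole if a number of a shift passes 1 or a number of a turn 1, either way. A call with a gripper value outside its range is refused whole. The fingers move at their own pace and stop on an object; "force" is the grip in N (left out, the last holds). Time passes only in rows, so rows that do not move let the fingers close. It gives the time, the measured TCP pose, the force, the opening and the grip force at its end, in the units of the state.
- robot.observe(): the state, without advancing time (a new reading comes with each control period).
- robot.snapshot(name): name is "scene" or "top" or "wrist"; returns the picture (384x512x3 uint8, red, green, blue); there is no depth.
- robot.camera_info(name): a dict with "vertical_fov" (degrees; the focal length in pixels is half the picture's height over the tangent of half this angle, whatever the lens; pixels are square), "cx", "cy" (the principal point, pixels), "R" (3x3) and "t" (3): a world point X has camera coordinates R X + t; the wrist camera has in their place "tool_from_camera" (4x4, takes a point from camera to tool coordinates, whose origin is the TCP and whose axes are the flange's). Camera axes: x right, y down, z forward; pixel columns grow to the right and rows downward; lengths in m; the calibration is good to about 2 mm. A picture is of the moment at which its call begins: read the wrist's pose just before it. camera_info takes no time and is no camera call.
- robot.sign_off(): hands the job in; it is judged then, once.
Trained networks look in the newest picture that a camera, given by its name, has taken for a name from the list of things; names that differ only in an ending like _2 or _b are one class to them, and where a whole thing is asked for, a point or a joint stands for the part that bears it (a point fixed in the world has none). Each returns a list of dicts, best first, with "score" (0 to 1); they miss things now and then, are a little off and sometimes report something else, mostly with a low value. They report only what shows in the picture. A call takes as long as a camera call. They do not tell look-alikes from the thing itself.
- robot.cut_out(name, camera): "mask" (384x512 bool, what is visible of it) and "rect" ([left, top, right, bottom] in pixels, round what is visible of it).
The state is a dict: "time_s": time; "joint_pos": joint angles; "joint_velocities": joint speeds; "tau": joint torques, N m; "position": TCP position; "tcp_rot": TCP orientation; "contact_force": force on the tool from outside, world axes, zero at the start; "wrist_torque": the same for the moment, N m; "gripper_width": finger opening in m; "finger_force": force on a finger pad.
Only numpy, scipy, OpenCV 4.12 (cv2) and the standard library are available. Lean on these libraries where they do the work, as an engineer would, in place of code of your own. Each camera call takes 0.05 s, during which the arm holds its last target. There are 200 camera calls.

## Working session

There is one attempt and no reset: what is moved stays moved. The work goes in short steps, Python scripts to look and compute and a tool call to move; the robot and the scene stay as the last step left them, time stands still between calls to the robot, and variables do not carry over. Pictures are saved under pics/ and viewed, at most 14 in all, crops included, and the job is handed in when it is done.

Besides the shell and the picture viewer there is one more tool, called after "Call:" as a command line: name --argument value ..., lists and objects as JSON in quotes. carry_out: Moves the arm, as the interface text tells. Its arguments: {"type":"object","properties":{"deltas":{"type":"array"},"force":{"type":"number"}},"required":["deltas"]}

```bash
mkdir -p pics; cat > h.py <<'E'
import numpy as np, cv2
from rig import robot
from scipy.spatial.transform import Rotation as Ro
def snap(cam,fn=None):
    im=robot.snapshot(cam)
    if fn: cv2.imwrite('pics/'+fn,im[:,:,::-1])
    return im
def K(cam):
    c=robot.camera_info(cam); f=192/np.tan(np.radians(c['vertical_fov'])/2)
    return c,f
def pose():
    s=robot.observe(); return np.array(s['position']),Ro.from_euler('xyz',s['tcp_rot']).as_matrix(),s
def ext(cam):
    c,f=K(cam)
    if 'R' in c: return np.array(c['R']),np.array(c['t']),c,f
    p,R,s=pose(); T=np.array(c['tool_from_camera'])
    Rw=R@T[:3,:3]; o=p+R@T[:3,3]
    return Rw.T,-Rw.T@o,c,f
def proj(cam,X):
    R,t,c,f=ext(cam); q=np.atleast_2d(X)@R.T+t
    return np.c_[c['cx']+f*q[:,0]/q[:,2],c['cy']+f*q[:,1]/q[:,2]]
def atz(cam,px,z):
    R,t,c,f=ext(cam); px=np.atleast_2d(px)
    d=np.c_[(px[:,0]-c['cx'])/f,(px[:,1]-c['cy'])/f,np.ones(len(px))]@R
    o=-R.T@t
    return o+d*((z-o[2])/d[:,2])[:,None]
E
python3 - <<'E'
from h import *
s=robot.observe(); print(s['position'],s['tcp_rot'])
a=snap('scene','s0.png'); b=snap('top','t0.png')
for c in('scene','top'):
    R,t,ci,f=ext(c); print(c,f,-R.T@t,R[2],ci['cx'],ci['cy'])
print({k:np.round(v,3) for k,v in robot.camera_info('wrist').items()}, robot.tip_extent)
for c in('top','scene'):
  for n in ['locker','drop_door','tee','keeper_tip','jar_grey_mid','jar_red_mid','jar_blue_mid','jar_sand_mid','glass_mid','tin_mid','paddle']:
    r=robot.cut_out(n,c); print(c,n,[(round(x['score'],2),[int(v) for v in x['rect']]) for x in r[:4]])
E
```

```text
[0.2274718  0.58176466 0.23533355] [-3.14039170e+00 -1.28080559e-04  2.76878389e+00]
scene 477.54322973443703 [ 0.10026059 -1.00511234  0.88321114] [ 0.37367927  0.75494333 -0.53891035] 247.16847553279226 190.01463276228128
top 442.86142526722114 [4.62976431e-01 1.07284769e-03 1.43755409e+00] [ 0.11245949  0.02114362 -0.99343133] 250.04252860585743 190.2199522079294
{'vertical_fov': np.float64(68.1), 'cx': np.float64(263.004), 'cy': np.float64(190.887), 'tool_from_camera': array([[ 0.   , -0.971, -0.24 ,  0.067],
       [ 1.   ,  0.   ,  0.001, -0.001],
       [-0.001, -0.24 ,  0.971, -0.149],
       [ 0.   ,  0.   ,  0.   ,  1.   ]])} 0.022
top locker [(0.83, [239, 168, 379, 256])]
top drop_door [(0.68, [241, 216, 333, 233])]
top tee [(0.81, [351, 208, 380, 253])]
top keeper_tip [(0.72, [327, 235, 365, 242]), (0.68, [241, 169, 377, 251])]
top jar_grey_mid [(0.66, [157, 203, 176, 223]), (0.42, [240, 171, 377, 251])]
top jar_red_mid []
top jar_blue_mid [(0.8, [208, 195, 223, 210]), (0.65, [160, 241, 179, 258])]
top jar_sand_mid []
top glass_mid [(0.95, [303, 112, 332, 147])]
top tin_mid [(0.54, [128, 246, 151, 267])]
top paddle [(0.8, [358, 142, 376, 193]), (0.3, [242, 169, 377, 251])]
scene locker [(0.89, [221, 191, 301, 324])]
scene drop_door [(0.87, [220, 203, 244, 264]), (0.23, [187, 171, 204, 198])]
scene tee [(0.78, [241, 244, 280, 309])]
scene keeper_tip [(0.51, [240, 253, 265, 286])]
scene jar_grey_mid [(0.83, [187, 170, 201, 195]), (0.3, [320, 284, 373, 322])]
scene jar_red_mid [(0.68, [167, 205, 186, 227]), (0.16, [240, 245, 281, 313])]
scene jar_blue_mid [(0.75, [215, 193, 232, 218]), (0.64, [159, 181, 173, 202])]
scene jar_sand_mid []
scene glass_mid [(0.82, [324, 204, 358, 260]), (0.29, [143, 173, 159, 190])]
scene tin_mid [(0.79, [141, 174, 161, 188])]
scene paddle [(0.62, [318, 286, 373, 322])]
```

View pics/t0.png

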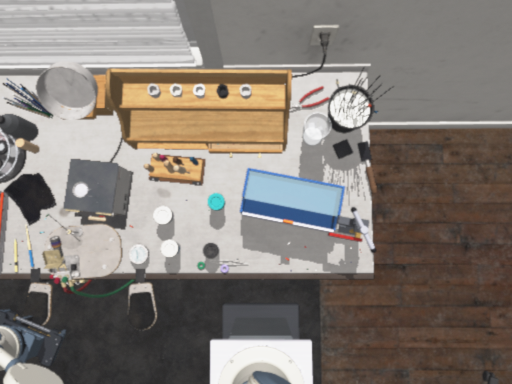

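View pics/s0.png

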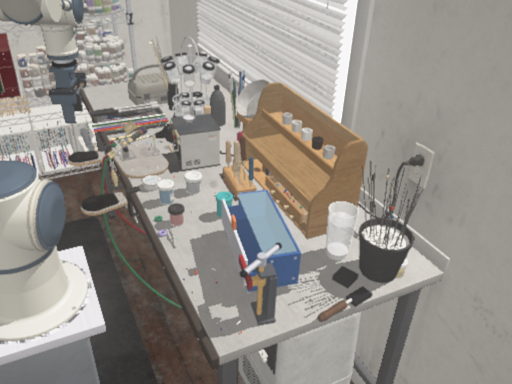

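```bash
python3 - <<'E'
from h import *
a=cv2.imread('pics/s0.png')[150:330,130:310]; b=cv2.imread('pics/t0.png')[155:275,120:390]
cv2.imwrite('pics/c0.png',cv2.resize(a,None,fx=3.3,fy=3.3,interpolation=2))
cv2.imwrite('pics/c1.png',cv2.resize(b,None,fx=2.9,fy=2.9,interpolation=2))
for n,px,z in [('grey',(163,214.5),.061),('blue',(169.5,248),.068),('red',(211,250),.056),('turq',(216,202),.068),('tin',(138,254),.027),('tee',(363,229),.18)]: print(n,atz('top',px,z)[0].round(3))
E
```

```text
grey [0.543 0.302 0.061]
blue [0.44  0.278 0.068]
red [0.433 0.152 0.056]
turq [0.581 0.136 0.068]
tin [0.42  0.387 0.027]
tee [ 0.494 -0.29   0.18 ]
```

View pics/c0.png

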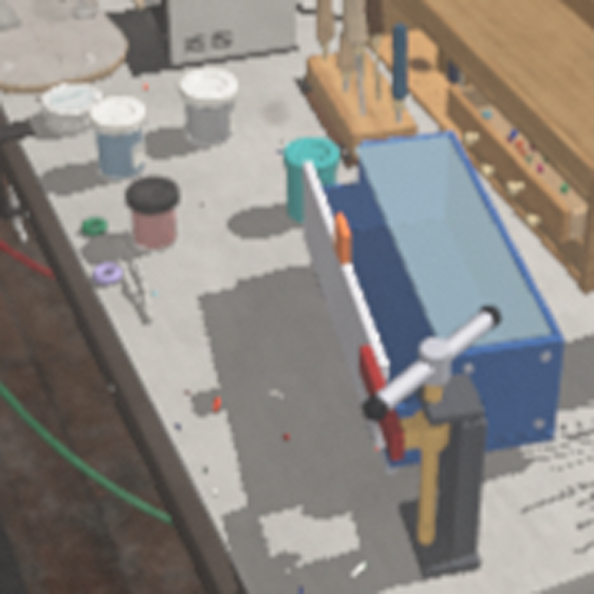

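View pics/c1.png

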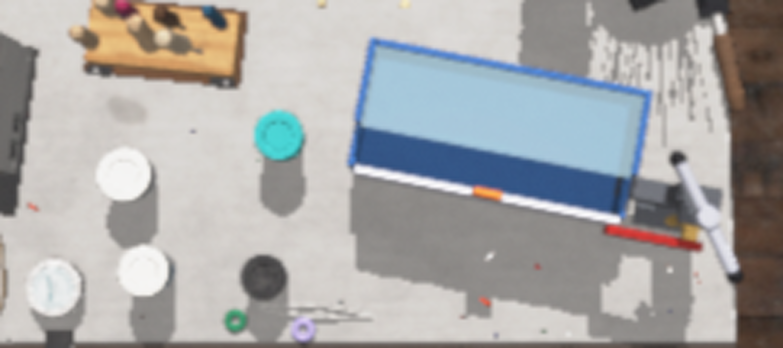

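```bash
python3 - <<'E'
from h import *
from scipy.optimize import least_squares
L=np.array([[40,140,126],[40,-140,126],[12,-210,187],[133,148,126],[133,-148,126],[-4,138,119],[-4,-138,119],[-4,0,149]])/1e3
P=np.array([[360,128],[630,180],[708,216],[373,40],[651,93],[355,169],[619,219],[488,193]])/2.9+[120-.3,155-.3]
def X(v,L=L):
    c,s=np.cos(v[2]),np.sin(v[2]); return np.c_[v[0]+c*L[:,0]-s*L[:,1],v[1]+s*L[:,0]+c*L[:,1],L[:,2]]
r=least_squares(lambda v:(proj('top',X(v))-P).ravel(),[.5,-.1,-.2],loss='soft_l1')
print(r.x,r.fun.reshape(-1,2).round(1))
# tee bar ends
e=np.array([[677,157],[737,275]])/2.9+[120-.3,155-.3]
E=atz('top',e,.18); d=E[0]-E[1]; print(E,np.arctan2(d[1],d[0])-r.x[2])
np.save('lock.npy',r.x)
E
```

```text
[ 0.52059307 -0.08243484 -0.19117834] [[ 0.  -0.3]
 [ 0.1 -0.5]
 [ 0.   0.5]
 [-1.2 -0.7]
 [ 0.8 -0.7]
 [-0.3  0.4]
 [ 0.3  0.7]
 [ 0.1  0.4]]
[[ 0.55139825 -0.26406014  0.18      ]
 [ 0.43719902 -0.31865198  0.18      ]] 0.6371043620023218
```

```bash
cat >> h.py <<'E'
lk=None
def W(L):
    import os
    v=np.load('lock.npy'); L=np.atleast_2d(L); c,s=np.cos(v[2]),np.sin(v[2])
    return np.c_[v[0]+c*L[:,0]-s*L[:,1],v[1]+s*L[:,0]+c*L[:,1],L[:,2]]
def toL(P):
    v=np.load('lock.npy'); P=np.atleast_2d(P); c,s=np.cos(v[2]),np.sin(v[2]); d=P[:,:2]-v[:2]
    return np.c_[c*d[:,0]+s*d[:,1],-s*d[:,0]+c*d[:,1],P[:,2]]
def plan(wps,step=.038,tstep=6.0):
    """wps: list of (xyz, yaw or None, claw[,step]); prints rows from the measured pose"""
    p,R,s=pose(); yaw=s['tcp_rot'][2]; rows=[]
    for w in wps:
        tgt=np.array(w[0],float); ty=yaw if w[1] is None else w[1]; st=w[3] if len(w)>3 else step
        n=max(1,int(np.ceil(max(np.linalg.norm(tgt-p)/st,abs(np.degrees(ty-yaw))/tstep))))
        p0,y0=p.copy(),yaw
        for i in range(1,n+1):
            a=p0+(tgt-p0)*i/n; b=y0+(ty-y0)*i/n
            Rt=Ro.from_euler('xyz',[np.pi,0,yaw]).as_matrix()
            d=np.round(Rt.T@(a-p)/.04,2); t=np.round(-np.degrees(b-yaw)/6,2)
            rows.append([w[2],*d,t]); p=p+Rt@d*.04; yaw-=np.radians(t*6)
    print(len(rows))
    for k in range(0,len(rows),5): print('['+', '.join(f'{x+0:g}' for r in rows[k:k+5] for x in r)+']')
E
python3 - <<'E'
from h import *
h=W([.012,-.21,.245])[0]; print(h)
plan([(h,0.446,-1)])
E
```

```text
[ 0.49247111 -0.29088904  0.245     ]
25
[-1, -0.56, -0.72, -0.01, 0.89, -1, -0.63, -0.66, -0.01, 0.88, -1, -0.69, -0.6, -0.01, 0.89, -1, -0.74, -0.53, -0.01, 0.89, -1, -0.79, -0.46, -0.01, 0.89]
[-1, -0.82, -0.39, 0, 0.88, -1, -0.86, -0.31, -0.01, 0.89, -1, -0.88, -0.23, -0.01, 0.89, -1, -0.9, -0.14, -0.01, 0.89, -1, -0.91, -0.06, -0.01, 0.88]
[-1, -0.92, 0.02, -0.01, 0.89, -1, -0.9, 0.11, -0.01, 0.89, -1, -0.89, 0.19, -0.01, 0.88, -1, -0.87, 0.27, -0.01, 0.89, -1, -0.85, 0.36, -0.01, 0.89]
[-1, -0.8, 0.43, -0.01, 0.89, -1, -0.76, 0.5, 0, 0.88, -1, -0.71, 0.57, -0.01, 0.89, -1, -0.66, 0.63, -0.01, 0.89, -1, -0.59, 0.7, -0.01, 0.88]
[-1, -0.53, 0.74, -0.01, 0.89, -1, -0.46, 0.79, -0.01, 0.89, -1, -0.38, 0.83, -0.01, 0.89, -1, -0.3, 0.86, -0.01, 0.88, -1, -0.22, 0.89, -0.01, 0.89]
```

Lookalikes in the top view: white-lidded jars at (163,214) grey and (169,248) blue, black-lidded red jar at (211,250), turquoise decoy at (216,202), flat white tin at (138,254). The close crop confirms the grey, blue and red fills. The T-handle at (363,229) is unique, and its bar is about 0.64 rad off home. Moving above it.

Call:
carry_out --deltas '[-1,-0.56,-0.72,-0.01,0.89,-1,-0.63,-0.66,-0.01,0.88,-1,-0.69,-0.6,-0.01,0.89,-1,-0.74,-0.53,-0.01,0.89,-1,-0.79,-0.46,-0.01,0.89]'

```text
time_s: 1.62
position: [0.2809, 0.4059, 0.238]
tcp_rot: [3.141, 0.0, 2.3]
contact_force: [1.7, 0.0, 0.6]
gripper_width: 0.0916
finger_force: 0.0
```

Call:
carry_out --deltas '[-1,-0.82,-0.39,0,0.88,-1,-0.86,-0.31,-0.01,0.89,-1,-0.88,-0.23,-0.01,0.89,-1,-0.9,-0.14,-0.01,0.89,-1,-0.91,-0.06,-0.01,0.88]'

```text
time_s: 2.03
position: [0.3338, 0.2316, 0.2397]
tcp_rot: [3.141, -0.0, 1.836]
contact_force: [1.4, -1.0, 0.6]
gripper_width: 0.0912
finger_force: 0.0
```

Call:
carry_out --deltas '[-1,-0.92,0.02,-0.01,0.89,-1,-0.9,0.11,-0.01,0.89,-1,-0.89,0.19,-0.01,0.88,-1,-0.87,0.27,-0.01,0.89,-1,-0.85,0.36,-0.01,0.89]'

```text
time_s: 2.45
position: [0.3868, 0.0564, 0.2418]
tcp_rot: [3.141, -0.0, 1.37]
contact_force: [1.5, 0.1, 0.1]
gripper_width: 0.0913
finger_force: 0.0
```

Call:
carry_out --deltas '[-1,-0.8,0.43,-0.01,0.89,-1,-0.76,0.5,0,0.88,-1,-0.71,0.57,-0.01,0.89,-1,-0.66,0.63,-0.01,0.89,-1,-0.59,0.7,-0.01,0.88]'

```text
time_s: 2.87
position: [0.4398, -0.1183, 0.2433]
tcp_rot: [3.141, -0.0, 0.906]
contact_force: [0.5, 0.1, -0.4]
gripper_width: 0.0912
finger_force: 0.0
```

Call:
carry_out --deltas '[-1,-0.53,0.74,-0.01,0.89,-1,-0.46,0.79,-0.01,0.89,-1,-0.38,0.83,-0.01,0.89,-1,-0.3,0.86,-0.01,0.88,-1,-0.22,0.89,-0.01,0.89]'

```text
time_s: 3.28
position: [0.4927, -0.293, 0.2452]
tcp_rot: [3.141, -0.0, 0.441]
contact_force: [1.7, -0.2, 0.5]
gripper_width: 0.0913
finger_force: 0.0
```

```bash
python3 - <<'E'
from h import *
p,R,s=pose(); print(p,s['tcp_rot'],s['joint_pos'],s['time_s'])
snap('wrist','w1.png'); r=robot.cut_out('tee','wrist')
print([(x['score'],x['rect']) for x in r]); print(proj('wrist',W([.012,-.21,.187])))
E
```

```text
[ 0.49271582 -0.29295607  0.24519734] [ 3.14143097e+00 -1.42449847e-04  4.41272029e-01] [-6.40609760e-01  4.11457281e-01  1.46385571e+00  5.22277112e-05
  1.26607001e+00  4.88898885e-01] 3.2833
[(0.61, [242.6, 109.0, 274.8, 289.4])]
[[255.82543097 209.56301106]]
```

View pics/w1.png

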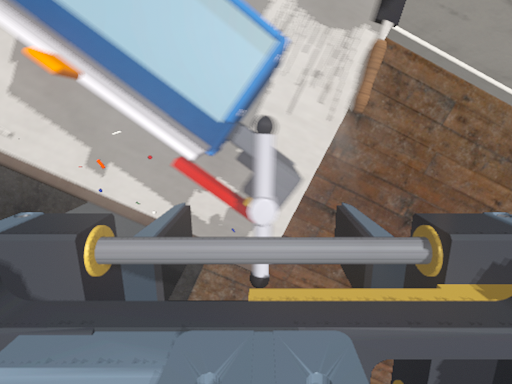

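```bash
python3 - <<'E'
from h import *
A=atz('wrist',[(263,211),(265,125),(260,282)],.185); d=A[1]-A[2]
yb=np.arctan2(d[1],d[0]); print(A,yb, yb+.191,W([.012,-.21,.187]),toL(A[0]))
h=A[0]
h2=(h+ (A[1]+A[2])/2)/2
plan([([h2[0],h2[1],.2],yb,-1),([h2[0],h2[1],.182],yb,-1)]) ; print(h2)
E
```

```text
[[ 0.49317395 -0.29660666  0.185     ]
 [ 0.5522294  -0.27044305  0.185     ]
 [ 0.43677257 -0.32038196  0.185     ]] 0.4082340126616821 0.5992340126616821 [[ 0.49247111 -0.29088904  0.187     ]] [[ 0.01377648 -0.2154799   0.185     ]]
3
[-1, 0, 0, 0.56, 0.15, -1, 0, 0, 0.56, 0.14, -1, 0, 0, 0.45, 0]
[ 0.49383747 -0.29600958  0.185     ]
```

```bash
python3 - <<'E'
from h import *
p,R,s=pose(); print(p,s['tcp_rot'],s['joint_velocities'])
E
```

```text
[ 0.49382165 -0.29582616  0.24494755] [ 3.13924222e+00 -4.57537330e-04  4.38850854e-01] [ 0.04972159 -0.0450622   0.09764304  0.01841246 -0.00384091 -0.06396766]
```

Call:
carry_out --deltas '[-1,0,0,0,0,-1,0,0,0,0,-1,0,0,0,0]' --force 40

```text
time_s: 3.63
position: [0.4923, -0.2899, 0.2452]
tcp_rot: [-3.141, 0.0, 0.448]
contact_force: [0.4, -0.7, 0.3]
gripper_width: 0.0914
finger_force: 0.0
```

```bash
python3 - <<'E'
from h import *
for i in range(3):
    p,R,s=pose(); print(p,s['tcp_rot'][2]); im=snap('wrist','w2.png')
    g=im[:,240:290].astype(int); 
    # bar pixels: bright, low-saturation
    m=(g.min(2)>165)&(g.max(2)-g.min(2)<25)
    print([ (r, 240+np.flatnonzero(m[r]).mean().round(1) if m[r].any() else None, m[r].sum()) for r in (140,160,180,200,205,210,215,220,228)])
print(proj('wrist',W([.012,-.21,.187])))
E
```

```text
[ 0.49228115 -0.28994719  0.24515579] 0.4476183698451286
[(140, np.float64(273.5), np.int64(32)), (160, np.float64(265.5), np.int64(16)), (180, np.float64(264.5), np.int64(16)), (200, np.float64(267.6), np.int64(22)), (205, np.float64(267.8), np.int64(32)), (210, np.float64(269.0), np.int64(38)), (215, np.float64(269.5), np.int64(40)), (220, np.float64(271.0), np.int64(37)), (228, np.float64(270.4), np.int64(34))]
[ 0.49236751 -0.28993486  0.24527676] 0.4476821017541168
[(140, np.float64(273.5), np.int64(32)), (160, np.float64(265.5), np.int64(16)), (180, np.float64(264.5), np.int64(16)), (200, np.float64(267.6), np.int64(22)), (205, np.float64(267.8), np.int64(32)), (210, np.float64(269.0), np.int64(38)), (215, np.float64(269.5), np.int64(40)), (220, np.float64(271.0), np.int64(37)), (228, np.float64(270.4), np.int64(34))]
[ 0.49245524 -0.2900272   0.24533482] 0.4475506730458918
[(140, np.float64(273.5), np.int64(32)), (160, np.float64(265.0), np.int64(17)), (180, np.float64(264.5), np.int64(16)), (200, np.float64(267.6), np.int64(22)), (205, np.float64(267.8), np.int64(32)), (210, np.float64(269.0), np.int64(38)), (215, np.float64(269.5), np.int64(40)), (220, np.float64(271.0), np.int64(37)), (228, np.float64(270.4), np.int64(34))]
[[263.46617903 210.9208643 ]]
```

Call:
carry_out --deltas '[-1,0,0,0.8,0,-1,0,0,0.75,0,-1,0,0,0,0,1,0,0,0,0,1,0,0,0,0]' --force 40

```text
time_s: 4.2
position: [0.4931, -0.2911, 0.1846]
tcp_rot: [3.14, -0.001, 0.447]
contact_force: [-0.2, -1.1, 0.7]
gripper_width: 0.0805
finger_force: 0.0
```

Call:
carry_out --deltas '[1,0,0,0,0,1,0,0,0,0,1,0,0,0,0,1,0,0,0,0,1,0,0,0,0]'

```text
time_s: 4.62
position: [0.4927, -0.2911, 0.1835]
tcp_rot: [3.141, -0.0, 0.446]
contact_force: [-0.3, 0.9, 0.2]
gripper_width: 0.0474
finger_force: 0.0
```

Call:
carry_out --deltas '[1,0,0,0,-1,1,0,0,0,-1,1,0,0,0,-1,1,0,0,0,-1,1,0,0,0,-1]'

```text
time_s: 5.03
position: [0.4923, -0.2907, 0.1831]
tcp_rot: [-3.141, -0.0, 0.975]
contact_force: [-0.2, 1.9, -1.4]
gripper_width: 0.0214
finger_force: 38.6
```

Call:
carry_out --deltas '[1,0,0,0,-1,1,0,0,0,-1,1,0,0,0,-1,1,0,0,0,-1,1,0,0,0,-1]'

```text
time_s: 5.45
position: [0.4928, -0.2909, 0.1831]
tcp_rot: [3.141, -0.0, 1.498]
contact_force: [2.8, 0.5, -2.5]
gripper_width: 0.0215
finger_force: 38.6
```

```bash
python3 - <<'E'
from h import *
snap('wrist','w3.png')
E
```

```text
(no output)
```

View pics/w3.png

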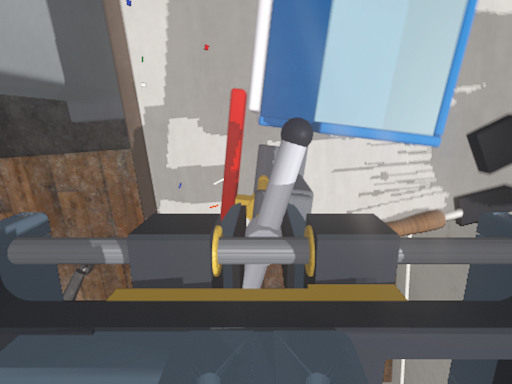

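The handle is gripped on its hub. The bar sits about 20° off in the jaws because the tool turned before they closed, but it follows the turn. Continuing.

Call:
carry_out --deltas '[1,0,0,0,-1,1,0,0,0,-1,1,0,0,0,-1,1,0,0,0,-1,1,0,0,0,-1]' --force 50

```text
time_s: 5.92
position: [0.4932, -0.2908, 0.1831]
tcp_rot: [3.14, 0.0, 2.019]
contact_force: [7.2, 2.9, -5.7]
gripper_width: 0.0212
finger_force: 48.4
```

Call:
carry_out --deltas '[1,0,0,0,-1,1,0,0,0,-1,1,0,0,0,-1,1,0,0,0,-1,1,0,0,0,-1]'

```text
time_s: 6.33
position: [0.4936, -0.2905, 0.1831]
tcp_rot: [3.14, 0.001, 2.543]
contact_force: [10.4, 5.2, -5.8]
gripper_width: 0.0212
finger_force: 48.4
```

Call:
carry_out --deltas '[1,0,0,0,-1,1,0,0,0,-1,1,0,0,0,-1,1,0,0,0,-1,1,0,0,0,-1]'

```text
time_s: 6.75
position: [0.4937, -0.2901, 0.1831]
tcp_rot: [3.14, 0.002, 3.066]
contact_force: [11.6, 9.7, -5.1]
gripper_width: 0.0214
finger_force: 48.4
```

Call:
carry_out --deltas '[1,0,0,0,-1,1,0,0,0,-1,1,0,0,0,-1,1,0,0,0,-1,1,0,0,0,-1]'

```text
time_s: 7.17
position: [0.4932, -0.2899, 0.1832]
tcp_rot: [3.14, 0.002, -2.693]
contact_force: [6.2, 9.8, 0.4]
gripper_width: 0.021
finger_force: 49.6
```

Call:
carry_out --deltas '[1,0,0,0,-1,1,0,0,0,-1,1,0,0,0,0,1,0,0,0,0]'

```text
time_s: 7.5
position: [0.4931, -0.2898, 0.1832]
tcp_rot: [3.141, 0.002, -2.488]
contact_force: [6.8, 10.4, 0.1]
gripper_width: 0.021
finger_force: 49.8
```

```bash
cat >> h.py <<'E'
def bar():
    """tilt of the tee bar seen beyond the jaws in the wrist view: world angle of the bar (mod pi)"""
    p,R,s=pose(); im=snap('wrist').astype(int)
    m=((im.min(2)>140)&(im.max(2)-im.min(2)<30)).astype(np.uint8)
    return p,s,im
E
python3 - <<'E'
from h import *
p,R,s=pose(); print(p,s['tcp_rot'],s['joint_pos'][5],s['gripper_width'],s['finger_force'],s['wrist_torque'])
snap('wrist','w4.png')
E
```

```text
[ 0.49310969 -0.28980499  0.18317598] [ 3.14062129e+00  1.84431634e-03 -2.48780804e+00] -2.862475554262668 0.021035451624833265 49.794185757637024 [ 1.81740502 -1.03229562  0.08176517]
```

View pics/w4.png

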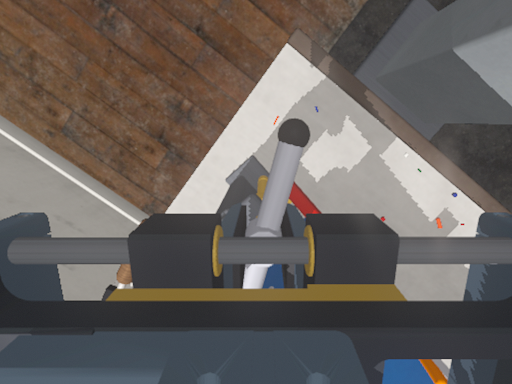

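Call:
carry_out --deltas '[-1,0,0,0,0,-1,0,0,0,0,-1,0,0,0,0,-1,0,0,-0.6,0,-1,0,0,-0.6,0]'

```text
time_s: 7.97
position: [0.4918, -0.2907, 0.2307]
tcp_rot: [3.139, -0.001, -2.487]
contact_force: [0.3, -0.8, -0.1]
gripper_width: 0.0512
finger_force: 0.0
```

Call:
carry_out --deltas '[-1,0,0,0,1,-1,0,0,0,1,-1,0,0,0,1,-1,0,0,0,1,-1,0,0,0,1]'

```text
time_s: 8.38
position: [0.4925, -0.2912, 0.2312]
tcp_rot: [-3.141, -0.0, -3.016]
contact_force: [0.8, 0.3, 0.0]
gripper_width: 0.0852
finger_force: 0.0
```

Call:
carry_out --deltas '[-1,0,0,0,1,-1,0,0,0,1,-1,0,0,0,1,-1,0,0,0,1,-1,0,0,0,1]'

```text
time_s: 8.8
position: [0.4924, -0.2912, 0.2311]
tcp_rot: [-3.141, -0.0, 2.744]
contact_force: [-0.9, 0.4, 1.0]
gripper_width: 0.091
finger_force: 0.0
```

Call:
carry_out --deltas '[-1,0,0,0,1,-1,0,0,0,1,-1,0,0,0,1,-1,0,0,0,1,-1,0,0,0,1]'

```text
time_s: 9.22
position: [0.4924, -0.2912, 0.2311]
tcp_rot: [-3.141, 0.0, 2.22]
contact_force: [-0.1, -0.8, -0.6]
gripper_width: 0.0914
finger_force: 0.0
```

Call:
carry_out --deltas '[-1,0,0,0,1,-1,0,0,0,1,-1,0,0,0,1,-1,0,0,0,1,-1,0,0,0,1]'

```text
time_s: 9.63
position: [0.4924, -0.2912, 0.2311]
tcp_rot: [-3.141, 0.0, 1.696]
contact_force: [-0.1, -0.5, -0.4]
gripper_width: 0.091
finger_force: 0.0
```

Call:
carry_out --deltas '[-1,0,0,0,1,-1,0,0,0,1,-1,0,0,0,1,-1,0,0,0,1,-1,0,0,0,1]'

```text
time_s: 10.05
position: [0.4924, -0.2912, 0.2311]
tcp_rot: [-3.142, 0.0, 1.173]
contact_force: [-0.6, 0.3, -0.3]
gripper_width: 0.0913
finger_force: 0.0
```

Call:
carry_out --deltas '[-1,0,0,0,1,-1,0,0,0,1,-1,0,0,0,1,-1,0,0,0,1,-1,0,0,0,1]'

```text
time_s: 10.47
position: [0.4924, -0.2912, 0.2312]
tcp_rot: [3.141, 0.0, 0.649]
contact_force: [-0.4, 0.5, -0.1]
gripper_width: 0.0913
finger_force: 0.0
```

Call:
carry_out --deltas '[-1,0,0,0,1,-1,0,0,0,1,-1,0,0,0,0.7,-1,0,0,0,0,-1,0,0,0,0]'

```text
time_s: 10.88
position: [0.4925, -0.2912, 0.2312]
tcp_rot: [3.141, 0.0, 0.375]
contact_force: [0.1, -0.2, 0.1]
gripper_width: 0.0911
finger_force: 0.0
```

```bash
python3 - <<'E'
from h import *
p,R,s=pose(); print(p,s['tcp_rot'][2],s['joint_pos'][5])
im=snap('wrist','w5.png').astype(int)
for r in (140,155,170,185,200):
    g=im[r,225:300]; m=(g.min(1)>150)&(g.max(1)-g.min(1)<30); print(r,225+np.flatnonzero(m).mean() if m.any() else 0,m.sum())
E
```

```text
[ 0.49247496 -0.29115347  0.23115762] 0.37459483246555636 0.5580684075665407
140 275.5 48
155 263.44897959183675 49
170 252.26829268292684 41
185 247.5 36
200 265.05128205128204 39
```

View pics/w5.png

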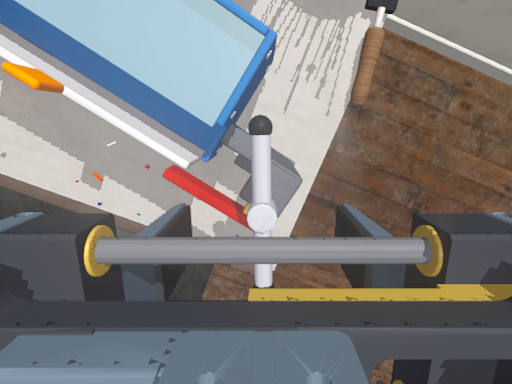

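Call:
carry_out --deltas '[-1,0,0,0.6,0,-1,0,0,0.6,0,1,0,0,0,0,1,0,0,0,0,1,0,0,0,0]'

```text
time_s: 11.35
position: [0.493, -0.2913, 0.1842]
tcp_rot: [3.141, -0.0, 0.374]
contact_force: [-0.1, -0.3, 0.9]
gripper_width: 0.0739
finger_force: 0.0
```

Call:
carry_out --deltas '[1,0,0,0,0,1,0,0,0,0,1,0,0,0,0,1,0,0,0,0,1,0,0,0,0]'

```text
time_s: 11.77
position: [0.4927, -0.2911, 0.1835]
tcp_rot: [3.141, -0.0, 0.373]
contact_force: [-0.2, -0.1, 0.1]
gripper_width: 0.0407
finger_force: 0.0
```

Call:
carry_out --deltas '[1,0,0,0,0,1,0,0,0,0,1,0,0,0,0,1,0,0,0,-1,1,0,0,0,-1]'

```text
time_s: 12.18
position: [0.4923, -0.2904, 0.1831]
tcp_rot: [-3.14, -0.0, 0.586]
contact_force: [-1.9, 4.6, 1.7]
gripper_width: 0.0215
finger_force: 50.0
```

Call:
carry_out --deltas '[1,0,0,0,-1,1,0,0,0,-1,1,0,0,0,-1,1,0,0,0,-1,1,0,0,0,-1]'

```text
time_s: 12.6
position: [0.4926, -0.2906, 0.1831]
tcp_rot: [-3.141, -0.001, 1.111]
contact_force: [1.6, 3.1, 0.4]
gripper_width: 0.0211
finger_force: 50.0
```

Call:
carry_out --deltas '[1,0,0,0,-1,1,0,0,0,-1,1,0,0,0,-1,1,0,0,0,-1,1,0,0,0,-1]'

```text
time_s: 13.02
position: [0.4929, -0.2907, 0.1831]
tcp_rot: [3.141, -0.0, 1.635]
contact_force: [4.6, 3.5, -1.3]
gripper_width: 0.0208
finger_force: 50.0
```

Call:
carry_out --deltas '[1,0,0,0,-1,1,0,0,0,-1,1,0,0,0,-1,1,0,0,0,-1,1,0,0,0,-1]'

```text
time_s: 13.43
position: [0.4933, -0.2906, 0.1831]
tcp_rot: [3.14, 0.0, 2.158]
contact_force: [6.4, 4.7, -2.4]
gripper_width: 0.0211
finger_force: 50.0
```

Call:
carry_out --deltas '[1,0,0,0,-1,1,0,0,0,-1,1,0,0,0,-1,1,0,0,0,-1,1,0,0,0,-1]'

```text
time_s: 13.85
position: [0.4935, -0.2903, 0.1831]
tcp_rot: [3.14, 0.001, 2.682]
contact_force: [7.9, 7.1, -1.4]
gripper_width: 0.0208
finger_force: 50.0
```

Call:
carry_out --deltas '[1,0,0,0,-1,1,0,0,0,-1,1,0,0,0,-1,1,0,0,0,-1,1,0,0,0,-1]'

```text
time_s: 14.27
position: [0.4935, -0.2899, 0.1831]
tcp_rot: [3.14, 0.002, -3.078]
contact_force: [8.6, 11.4, -1.2]
gripper_width: 0.0211
finger_force: 50.0
```

Call:
carry_out --deltas '[1,0,0,0,-1,1,0,0,0,-1,1,0,0,0,-1,1,0,0,0,-1,1,0,0,0,-1]'

```text
time_s: 14.68
position: [0.4934, -0.2896, 0.1831]
tcp_rot: [3.141, 0.002, -2.554]
contact_force: [8.5, 12.5, 0.4]
gripper_width: 0.0208
finger_force: 50.0
```

Call:
carry_out --deltas '[1,0,0,0,-1,1,0,0,0,0,1,0,0,0,0]'

```text
time_s: 14.93
position: [0.4934, -0.2896, 0.1831]
tcp_rot: [3.141, 0.002, -2.454]
contact_force: [7.2, 12.0, 1.5]
gripper_width: 0.0211
finger_force: 50.0
```

Call:
carry_out --deltas '[-1,0,0,0,0,-1,0,0,0,0,-1,0,0,0,0,-1,0,0,-0.6,0,-1,0,0,-0.6,0]'

```text
time_s: 15.35
position: [0.4918, -0.2907, 0.2307]
tcp_rot: [3.139, -0.001, -2.455]
contact_force: [0.5, -0.7, -0.1]
gripper_width: 0.0517
finger_force: 0.0
```

```bash
python3 - <<'E'
from h import *
p,R,s=pose(); print(p,s['tcp_rot'][2],s['joint_pos'][5])
im=snap('wrist','w6.png')
E
```

```text
[ 0.49175708 -0.29068483  0.23067497] -2.4548850934521136 -2.8957258248648485
```

View pics/w6.png

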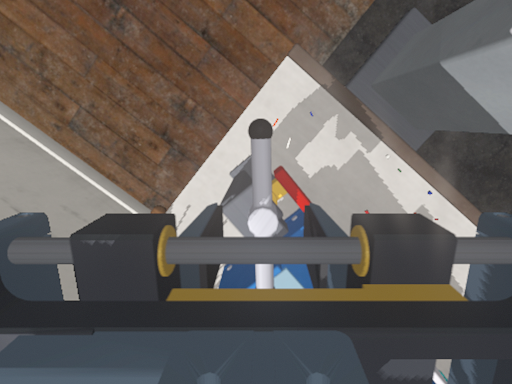

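The handle has turned with no slip, so the tee is at about 7.16 rad. A third short stroke gives margin.

Call:
carry_out --deltas '[0,0,0,0,1,0,0,0,0,1,0,0,0,0,1,0,0,0,0,1,0,0,0,0,1]'

```text
time_s: 15.82
position: [0.4925, -0.2912, 0.2311]
tcp_rot: [-3.141, 0.0, -2.984]
contact_force: [-0.1, -0.5, 0.3]
gripper_width: 0.0454
finger_force: 0.0
```

Call:
carry_out --deltas '[0,0,0,0,1,0,0,0,0,1,0,0,0,0,1,0,0,0,0,1,0,0,0,0,1]'

```text
time_s: 16.23
position: [0.4925, -0.2912, 0.231]
tcp_rot: [-3.141, 0.0, 2.776]
contact_force: [-0.1, 0.9, -0.1]
gripper_width: 0.0455
finger_force: 0.0
```

Call:
carry_out --deltas '[0,0,0,0,1,0,0,0,0,1,0,0,0,0,1,0,0,0,0,1,0,0,0,0,1]'

```text
time_s: 16.65
position: [0.4925, -0.2912, 0.2311]
tcp_rot: [-3.141, 0.0, 2.252]
contact_force: [-0.9, 0.2, 0.3]
gripper_width: 0.0456
finger_force: 0.0
```

Call:
carry_out --deltas '[0,0,0,0,1,0,0,0,0,1,0,0,0,0,1,0,0,0,0,1,0,0,0,0,1]'

```text
time_s: 17.07
position: [0.4925, -0.2912, 0.231]
tcp_rot: [-3.142, 0.0, 1.729]
contact_force: [-0.2, 0.1, -0.1]
gripper_width: 0.0457
finger_force: 0.0
```

Call:
carry_out --deltas '[0,0,0,0,1,0,0,0,0,1,0,0,0,0,1,0,0,0,0,1,0,0,0,0,1]'

```text
time_s: 17.48
position: [0.4925, -0.2912, 0.231]
tcp_rot: [3.142, 0.0, 1.205]
contact_force: [-0.5, -0.6, -0.1]
gripper_width: 0.0457
finger_force: 0.0
```

Call:
carry_out --deltas '[0,0,0,0,1,0,0,0,0,1,0,0,0,0,1,0,0,0,0,1,0,0,0,0,1]'

```text
time_s: 17.9
position: [0.4925, -0.2912, 0.2311]
tcp_rot: [3.141, 0.0, 0.682]
contact_force: [-0.6, 1.5, -0.8]
gripper_width: 0.0455
finger_force: 0.0
```

Call:
carry_out --deltas '[0,0,0,0,0,0,0,0,0.6,0,0,0,0,0.6,0,1,0,0,0,0,1,0,0,0,0]'

```text
time_s: 18.32
position: [0.492, -0.2908, 0.1826]
tcp_rot: [-3.139, 0.001, 0.689]
contact_force: [0.7, 0.1, 0.4]
gripper_width: 0.0349
finger_force: 0.0
```

Call:
carry_out --deltas '[1,0,0,0,0,1,0,0,0,0,1,0,0,0,0,1,0,0,0,0,1,0,0,0,0]'

```text
time_s: 18.73
position: [0.4923, -0.2905, 0.1843]
tcp_rot: [-3.141, -0.0, 0.688]
contact_force: [-4.6, 5.1, 4.6]
gripper_width: 0.0209
finger_force: 50.0
```

Call:
carry_out --deltas '[1,0,0,0,-1,1,0,0,0,-1,1,0,0,0,-1,1,0,0,0,-1,1,0,0,0,-1]'

```text
time_s: 19.15
position: [0.4927, -0.2908, 0.1844]
tcp_rot: [3.141, -0.0, 1.216]
contact_force: [-1.4, 5.1, 1.3]
gripper_width: 0.0209
finger_force: 50.0
```

Call:
carry_out --deltas '[1,0,0,0,-1,1,0,0,0,-1,1,0,0,0,-1,1,0,0,0,-1,1,0,0,0,-1]'

```text
time_s: 19.57
position: [0.4931, -0.2908, 0.1843]
tcp_rot: [3.14, 0.0, 1.74]
contact_force: [2.5, 5.6, -1.5]
gripper_width: 0.0207
finger_force: 50.0
```

Call:
carry_out --deltas '[1,0,0,0,-1,1,0,0,0,-1,1,0,0,0,-1,1,0,0,0,-1,1,0,0,0,0]'

```text
time_s: 19.98
position: [0.4933, -0.2906, 0.1844]
tcp_rot: [3.14, 0.001, 2.161]
contact_force: [4.5, 4.8, -0.5]
gripper_width: 0.0212
finger_force: 50.0
```

Call:
carry_out --deltas '[0,0,0,0,0,0,0,0,0,0,0,0,0,0,0,0,0,0,-0.8,0,0,0,0,-0.8,0]'

```text
time_s: 20.4
position: [0.4917, -0.2906, 0.2471]
tcp_rot: [-3.14, -0.003, 2.153]
contact_force: [0.7, -1.0, 0.2]
gripper_width: 0.0455
finger_force: 0.0
```

Call:
carry_out --deltas '[0,0,0,0,0,0,0,0,0,0,0,0,0,0,0]'

```text
time_s: 20.65
position: [0.4924, -0.291, 0.247]
tcp_rot: [-3.142, 0.0, 2.153]
contact_force: [0.1, 1.0, -0.8]
gripper_width: 0.0456
finger_force: 0.0
```

```bash
python3 - <<'E'
from h import *
p,R,s=pose(); print(p,s['tcp_rot'],s['joint_pos'])
print(W([[-.004,0,.134],[-.004,0,.17],[-.1,0,.03]]), np.load('lock.npy'))
E
```

```text
[ 0.4924072  -0.29100392  0.24702129] [-3.14154852e+00  2.17742478e-04  2.15296301e+00] [-6.38085883e-01  4.07930606e-01  1.46441111e+00 -1.21720118e-04
  1.26906159e+00 -1.22021640e+00]
[[ 0.51666595 -0.08167477  0.134     ]
 [ 0.51666595 -0.08167477  0.17      ]
 [ 0.42241497 -0.06343325  0.03      ]] [ 0.52059307 -0.08243484 -0.19117834]
```

```bash
python3 - <<'E'
from h import *
y=-.191
w=[(W([.030,0,.247])[0],y,1),(W([.030,0,.154])[0],y,1)]
for a in np.radians(np.arange(0,91,10)):
    d=.100; w.append((W([-d*np.sin(a)+.016-.001,0,.034+d*np.cos(a)+.022-(.001 if a>.8 else 0)])[0],y,1,.02))
plan(w)
E
```

```text
36
[1, 0.15, 0.17, 0, 0.97, 1, 0.17, 0.16, 0, 0.98, 1, 0.18, 0.14, 0, 0.97, 1, 0.19, 0.12, 0, 0.97, 1, 0.21, 0.1, 0, 0.98]
[1, 0.22, 0.08, 0, 0.97, 1, 0.22, 0.06, 0, 0.97, 1, 0.22, 0.03, 0, 0.98, 1, 0.23, 0.01, 0, 0.97, 1, 0.23, -0.01, 0, 0.97]
[1, 0.23, -0.04, 0, 0.98, 1, 0.22, -0.06, 0, 0.97, 1, 0.21, -0.08, 0, 0.97, 1, 0.21, -0.11, 0, 0.97, 1, 0.19, -0.12, 0, 0.98]
[1, 0.18, -0.14, 0, 0.97, 1, 0.17, -0.16, 0, 0.97, 1, 0.14, -0.18, 0, 0.98, 1, 0.13, -0.19, 0, 0.97, 1, 0.11, -0.2, 0, 0.97]
[1, 0.09, -0.21, 0, 0.98, 1, 0.06, -0.22, 0, 0.97, 1, 0.05, -0.23, 0, 0.97, 1, 0, 0, 0.78, 0, 1, 0, 0, 0.77, 0]
[1, 0, 0, 0.78, 0, 1, -0.38, 0, -0.05, 0, 1, -0.43, 0, 0.03, 0, 1, -0.42, 0, 0.12, 0, 1, -0.4, 0, 0.18, 0]
[1, -0.35, 0, 0.25, 0, 1, -0.31, 0, 0.33, 0, 1, -0.25, 0, 0.36, 0, 1, -0.19, 0, 0.4, 0, 1, -0.11, 0, 0.42, 0]
[1, -0.04, 0, 0.43, 0]
```

Call:
carry_out --deltas '[1,0.15,0.17,0,0.97,1,0.17,0.16,0,0.98,1,0.18,0.14,0,0.97,1,0.19,0.12,0,0.97,1,0.21,0.1,0,0.98]'

```text
time_s: 21.07
position: [0.5046, -0.2463, 0.2458]
tcp_rot: [-3.14, -0.001, 1.638]
contact_force: [-0.4, -0.0, -1.0]
gripper_width: 0.015
finger_force: 0.0
```

Call:
carry_out --deltas '[1,0.22,0.08,0,0.97,1,0.22,0.06,0,0.97,1,0.22,0.03,0,0.98,1,0.23,0.01,0,0.97,1,0.23,-0.01,0,0.97]'

```text
time_s: 21.48
position: [0.5173, -0.2023, 0.2459]
tcp_rot: [-3.139, -0.0, 1.129]
contact_force: [-0.3, 0.1, -0.5]
gripper_width: 0.0
finger_force: 0.0
```

Call:
carry_out --deltas '[1,0.23,-0.04,0,0.98,1,0.22,-0.06,0,0.97,1,0.21,-0.08,0,0.97,1,0.21,-0.11,0,0.97,1,0.19,-0.12,0,0.98]'

```text
time_s: 21.9
position: [0.5295, -0.158, 0.2459]
tcp_rot: [-3.14, 0.001, 0.619]
contact_force: [0.3, -0.2, -0.7]
gripper_width: 0.0001
finger_force: 0.0
```

Call:
carry_out --deltas '[1,0.18,-0.14,0,0.97,1,0.17,-0.16,0,0.97,1,0.14,-0.18,0,0.98,1,0.13,-0.19,0,0.97,1,0.11,-0.2,0,0.97]'

```text
time_s: 22.32
position: [0.5421, -0.1139, 0.2459]
tcp_rot: [-3.141, 0.002, 0.11]
contact_force: [0.2, -0.1, 0.6]
gripper_width: 0.0001
finger_force: 0.0
```

Call:
carry_out --deltas '[1,0.09,-0.21,0,0.98,1,0.06,-0.22,0,0.97,1,0.05,-0.23,0,0.97,1,0,0,0,0,1,0,0,0,0]'

```text
time_s: 22.73
position: [0.5499, -0.0878, 0.2462]
tcp_rot: [3.142, 0.002, -0.187]
contact_force: [0.0, -0.1, -0.4]
gripper_width: 0.0004
finger_force: 0.0
```

```bash
python3 - <<'E'
from h import *
p,R,s=pose(); print(toL(p),s['tcp_rot'],s['joint_pos'][5])
im=snap('wrist','w7.png'); 
m=(im[:,:,0]>200)&(im[:,:,1]>80)&(im[:,:,1]<180)&(im[:,:,2]<80)
m[235:]=0
v,u=np.nonzero(m); print(len(u),u.min(),u.max(),v.min(),v.max(),u.mean(),v.mean(), proj('wrist',W([[-.004,0,.149],[0.04,0,.126],[-.004,.015,.149],[-.004,-.015,.149]])))
E
```

```text
[[0.02981149 0.00031498 0.24621478]] [ 3.14157749e+00  1.59509048e-03 -1.86526051e-01] 1.4919177095561267
36 3 274 0 234 133.11111111111111 77.22222222222223 [[262.19169523 232.5902856 ]
 [262.47769375 180.98841952]
 [246.00761833 232.5074555 ]
 [278.37436421 232.6731085 ]]
```

View pics/w7.png

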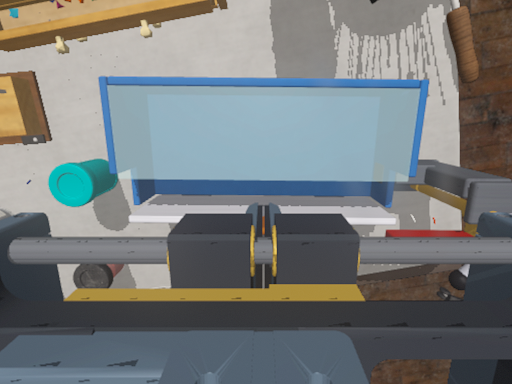

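Hood edge shows at row 180 (predicted 181), and the tab is between the door halves under the jaws. The fit holds, so I'm lowering the door.

Call:
carry_out --deltas '[1,0,0,0.78,0,1,0,0,0.77,0,1,0,0,0.78,0,1,0,0,0,0,1,0,0,0,0]'

```text
time_s: 23.2
position: [0.5495, -0.0884, 0.153]
tcp_rot: [-3.141, 0.003, -0.189]
contact_force: [0.4, 0.7, 0.5]
gripper_width: 0.0007
finger_force: 0.0
```

Call:
carry_out --deltas '[1,-0.38,0,-0.05,0,1,-0.43,0,0.03,0,1,-0.42,0,0.12,0,1,-0.4,0,0.18,0]'

```text
time_s: 23.53
position: [0.4867, -0.0761, 0.1444]
tcp_rot: [3.141, -0.003, -0.189]
contact_force: [2.5, -1.2, -0.5]
gripper_width: 0.0006
finger_force: 0.8
```

Call:
carry_out --deltas '[1,-0.35,0,0.25,0,1,-0.31,0,0.33,0,1,-0.25,0,0.36,0,1,-0.19,0,0.4,0]'

```text
time_s: 23.87
position: [0.4432, -0.0676, 0.0902]
tcp_rot: [3.141, -0.002, -0.189]
contact_force: [1.6, 0.2, 1.1]
gripper_width: 0.0004
finger_force: 0.7
```

Call:
carry_out --deltas '[1,-0.11,0,0.42,0,1,-0.04,0,0.43,0,1,0,0,0,0,1,0,0,0.05,0,1,0,0,0,0]'

```text
time_s: 24.28
position: [0.4375, -0.0665, 0.0555]
tcp_rot: [3.141, -0.002, -0.189]
contact_force: [-11.7, 3.2, 55.0]
gripper_width: 0.0004
finger_force: 27.5
```

Call:
carry_out --deltas '[1,0,0,-0.5,0,-1,0,0,-1,0,-1,0,0,-1,0,-1,0,0,-1,0,-1,0,0,0,0]'

```text
time_s: 24.7
position: [0.4402, -0.0673, 0.2006]
tcp_rot: [3.14, -0.011, -0.189]
contact_force: [1.8, -0.2, 0.7]
gripper_width: 0.0242
finger_force: 0.0
```

```bash
cat >> h.py <<'E'
JZ=dict(grey=(.061,.029),red=(.056,.0245),blue=(.068,.027))
def lid(cam,n,zoff=0):
    """lid-circle centre: cut-out mask back-projected on the lid-top plane, min circle centre at given radius"""
    out=[]
    for r in robot.cut_out(f'jar_{n}_mid',cam)[:3]:
        v,u=np.nonzero(r['mask'])
        out.append((round(r['score'],2),[int(a) for a in r['rect']],np.c_[u,v]))
    return out
E
python3 - <<'E'
from h import *
p,R,s=pose(); print(p,s['tcp_rot'][2],s['joint_pos'])
im=snap('top','t1.png')
for n in JZ:
    for sc,rc,px in lid('top',n): print(n,sc,rc,atz('top',[((rc[0]+rc[2])/2,(rc[1]+rc[3])/2)],JZ[n][0]).round(3))
E
```

```text
[ 0.44023666 -0.06726503  0.20061528] -0.18880198009471427 [-2.85792856e-01  2.85232328e-01  1.82285821e+00 -9.18155938e-05
  1.02285232e+00  1.47385874e+00]
grey 0.81 [155, 206, 173, 221] [[0.546 0.299 0.061]]
red 0.64 [202, 241, 215, 249] [[0.449 0.16  0.056]]
blue 0.68 [159, 240, 181, 256] [[0.44  0.277 0.068]]
```

View pics/t1.png

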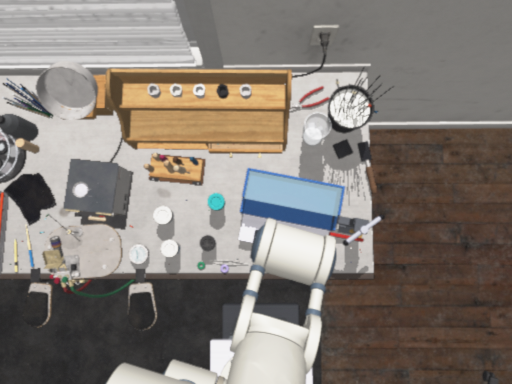

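```bash
python3 - <<'E'
from h import *
plan([([.541,.302,.2],-.191,-1)])
E
```

```text
11
[-1, 0.07, -0.87, -0.02, 0, -1, 0.08, -0.86, -0.01, 0, -1, 0.07, -0.87, -0.02, 0, -1, 0.08, -0.87, -0.01, 0, -1, 0.07, -0.86, -0.02, 0.01]
[-1, 0.07, -0.87, -0.01, 0, -1, 0.08, -0.87, -0.02, 0, -1, 0.07, -0.86, -0.01, 0, -1, 0.07, -0.87, -0.02, 0, -1, 0.08, -0.87, -0.01, 0]
[-1, 0.07, -0.86, -0.02, 0]
```

Call:
carry_out --deltas '[-1,0.07,-0.87,-0.01,0,-1,0.08,-0.86,-0.01,0,-1,0.07,-0.87,-0.02,0,-1,0.08,-0.87,-0.01,0,-1,0.07,-0.86,-0.01,0]'

```text
time_s: 25.32
position: [0.4841, 0.1027, 0.1944]
tcp_rot: [3.141, 0.002, -0.19]
contact_force: [1.2, -0.3, 0.7]
gripper_width: 0.0735
finger_force: 0.0
```

Call:
carry_out --deltas '[-1,0.07,-0.87,0,0,-1,0.08,-0.87,0,0,-1,0.07,-0.86,0,0,-1,0.07,-0.87,0,0,-1,0.08,-0.87,0,0]'

```text
time_s: 25.73
position: [0.5314, 0.2703, 0.194]
tcp_rot: [3.14, 0.002, -0.19]
contact_force: [0.3, -0.5, -0.4]
gripper_width: 0.0913
finger_force: 0.0
```

Call:
carry_out --deltas '[-1,0.07,-0.86,0,0,-1,0,0,0,0,-1,0,0,0,0,-1,0,0,0,0]'

```text
time_s: 26.07
position: [0.5405, 0.3015, 0.1941]
tcp_rot: [3.14, 0.002, -0.19]
contact_force: [-0.4, 0.2, 0.1]
gripper_width: 0.0915
finger_force: 0.0
```

```bash
cat >> h.py <<'E'
def wlid(n,fn=None,zb=0):
    """find lid circle in the wrist view (white, or black for red) near the network's box; world centre"""
    im=snap('wrist',fn); p,R,s=pose(); print('tcp',p.round(4),s['tcp_rot'][2].__round__(3))
    for r in robot.cut_out(f'jar_{n}_mid','wrist')[:3]:
        l,t,rr,b=[int(a) for a in r['rect']]
        g=im.astype(int)
        if n=='red': m=r['mask']&(g.max(2)<90)
        else: m=r['mask']&(g.min(2)>150)&(g.max(2)-g.min(2)<30)
        v,u=np.nonzero(m)
        if len(u)<50: print(n,r['score'],r['rect'],'few'); continue
        P=atz('wrist',np.c_[u,v],zb+JZ[n][0])[:,:2]
        h=cv2.convexHull(P.astype(np.float32))[:,0]
        (cx,cy),rad=cv2.minEnclosingCircle(h.reshape(-1,1,2))
        print(n,round(r['score'],2),[l,t,rr,b],'lid px',u.mean().round(),v.mean().round(),'circle',round(cx,4),round(cy,4),round(rad,4),'mean',P.mean(0).round(4))
E
python3 - <<'E'
from h import *
wlid('grey','w8.png'); print(proj('wrist',[.543,.302,.061]))
E
```

```text
tcp [0.5406 0.3011 0.1945] -0.191
grey 0.9 [230, 153, 290, 210] lid px 259.0 184.0 circle 0.5456 0.3036 0.0305 mean [0.5455 0.3033]
grey 0.32 [474, 135, 511, 208] lid px 496.0 174.0 circle 0.5117 0.0616 0.0415 mean [0.5096 0.0661]
[[260.89832233 186.06961723]]
```

```bash
python3 - <<'E'
from h import *
plan([([.5337,.3057,.12],-.191,-1),([.5337,.3057,.051],-.191,-1)])
E
```

```text
4
[-1, -0.1, -0.04, 0.94, 0, -1, -0.1, -0.04, 0.93, 0, -1, 0, 0, 0.86, 0, -1, 0, 0, 0.87, 0]
```

Call:
carry_out --deltas '[-1,-0.1,-0.04,0.94,0,-1,-0.1,-0.04,0.93,0,-1,0,0,0.86,0,-1,0,0,0.87,0,-1,0,0,0,0]' --force 30

```text
time_s: 26.58
position: [0.5306, 0.3041, 0.046]
tcp_rot: [3.136, 0.007, -0.192]
contact_force: [-2.6, -1.0, -0.6]
gripper_width: 0.0912
finger_force: 0.0
```

Call:
carry_out --deltas '[1,0,0,0,0,1,0,0,0,0,1,0,0,0,0,1,0,0,0,0,1,0,0,0,0]'

```text
time_s: 27.0
position: [0.5348, 0.3069, 0.0531]
tcp_rot: [-3.14, -0.002, -0.191]
contact_force: [0.3, -0.2, 0.2]
gripper_width: 0.0608
finger_force: 0.0
```

Call:
carry_out --deltas '[1,0,0,0,0,1,0,0,0,0,1,0,0,0,0]'

```text
time_s: 27.25
position: [0.5346, 0.3068, 0.0527]
tcp_rot: [-3.141, -0.002, -0.19]
contact_force: [-1.5, -1.9, 11.2]
gripper_width: 0.0556
finger_force: 30.0
```

```bash
python3 - <<'E'
from h import *
p,R,s=pose(); print(p,s['tcp_rot'],s['gripper_width'],s['finger_force'])
plan([([.5337,.3057,.15],-.191,1,.03),(W([-.07,.088,.15])[0],-.191,1),(W([-.07,.088,.092])[0],-.191,1,.02)])
E
```

```text
[0.53458343 0.30684424 0.05273077] [-3.14074459e+00 -1.54091635e-03 -1.90461639e-01] 0.0556478397460697 30.001674073864706
15
[1, 0, 0.01, -0.61, 0, 1, -0.01, 0.01, -0.61, 0, 1, 0, 0, -0.6, 0, 1, -0.01, 0.01, -0.61, 0.01, 1, -0.03, 0.92, 0, 0]
[1, -0.03, 0.93, 0, 0, 1, -0.02, 0.92, 0, 0, 1, -0.03, 0.93, 0, 0, 1, -0.03, 0.92, 0, 0, 1, -0.03, 0.92, 0, 0]
[1, -0.02, 0.93, 0, 0, 1, -0.03, 0.92, 0, 0, 1, 0, 0, 0.48, 0, 1, 0, 0, 0.49, 0, 1, 0, 0, 0.48, 0]
```

```bash
python3 - <<'E'
from h import *
im=snap('wrist'); cv2.imwrite('pics/w9.png',cv2.resize(im[120:300,150:380,::-1],None,fx=3,fy=3,interpolation=2))
E
```

```text
(no output)
```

View pics/w9.png

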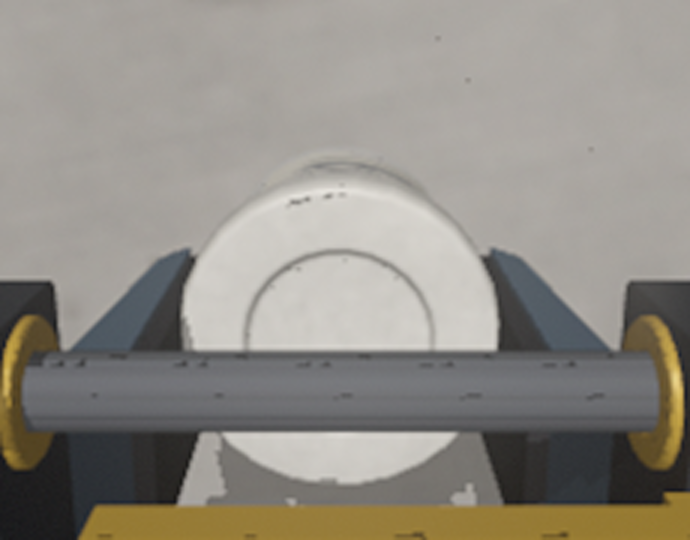

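Call:
carry_out --deltas '[1,0,0.01,-0.61,0,1,-0.01,0.01,-0.61,0,1,0,0,-0.6,0,1,-0.01,0.01,-0.61,0,1,0,0,0,0]'

```text
time_s: 27.72
position: [0.5348, 0.3066, 0.1536]
tcp_rot: [-3.138, -0.005, -0.19]
contact_force: [0.9, 0.3, -0.8]
gripper_width: 0.0559
finger_force: 30.0
```

Call:
carry_out --deltas '[1,-0.03,0.5,0,0,1,-0.03,0.9,0,0,1,-0.02,0.92,0,0,1,-0.03,0.93,0,0,1,-0.03,0.92,0,0]'

```text
time_s: 28.13
position: [0.495, 0.1416, 0.1486]
tcp_rot: [3.141, -0.0, -0.19]
contact_force: [1.0, -0.3, -1.8]
gripper_width: 0.0555
finger_force: 30.0
```

Call:
carry_out --deltas '[1,-0.03,0.92,0,0,1,-0.02,0.93,0,0,1,-0.03,0.92,0,0,1,0,0.45,0,0,1,0,0,0,0]'

```text
time_s: 28.55
position: [0.4674, 0.0141, 0.1487]
tcp_rot: [3.141, 0.0, -0.194]
contact_force: [0.2, 0.0, -0.7]
gripper_width: 0.0557
finger_force: 30.0
```

```bash
python3 - <<'E'
from h import *
p,R,s=pose(); print(toL(p),s['tcp_rot'],s['gripper_width'],s['finger_force'],s['contact_force'])
plan([(W([-.07,.088,.092])[0],-.191,1,.02),(W([.012,.088,.091])[0],-.191,1,.02)])
E
```

```text
[[-0.07059769  0.08461638  0.14870249]] [ 3.14094407e+00  4.35008896e-04 -1.93538349e-01] 0.05573238411486159 29.999343960662372 [ 0.2043698   0.01059453 -0.6546148 ]
8
[1, 0, -0.03, 0.47, -0.01, 1, 0.01, -0.03, 0.48, -0.01, 1, 0, -0.02, 0.47, 0, 1, 0.41, 0, 0, 0, 1, 0.41, 0, 0.01, 0]
[1, 0.41, 0, 0, 0, 1, 0.41, 0, 0.01, 0, 1, 0.41, -0.01, 0, 0]
```

Call:
carry_out --deltas '[1,0,-0.03,0.47,0,1,0.01,-0.03,0.48,0,1,0,-0.02,0.47,0,1,0,0,0,0,1,0,0,0,0]'

```text
time_s: 28.97
position: [0.4688, 0.0205, 0.0916]
tcp_rot: [3.141, 0.002, -0.19]
contact_force: [0.6, 0.7, -1.2]
gripper_width: 0.0559
finger_force: 30.0
```

Call:
carry_out --deltas '[1,0.41,0,0,0,1,0.41,0,0,0,1,0.41,0,0,0,1,0.41,0,0,0,1,0.41,0,0,0]'

```text
time_s: 29.38
position: [0.5512, 0.0047, 0.0935]
tcp_rot: [-3.141, -0.002, -0.19]
contact_force: [0.0, 0.1, -1.7]
gripper_width: 0.0557
finger_force: 30.0
```

Call:
carry_out --deltas '[1,0.1,0,0,0,1,0.1,0,0,0,1,0,0,0,0,1,0,0,0,0]'

```text
time_s: 29.72
position: [0.557, 0.0033, 0.0923]
tcp_rot: [3.142, 0.0, -0.19]
contact_force: [-0.9, -0.3, -2.0]
gripper_width: 0.056
finger_force: 30.0
```

```bash
python3 - <<'E'
from h import *
p,R,s=pose(); print(toL(p),s['tcp_rot'],s['gripper_width'],s['finger_force'],s['contact_force'])
im=snap('wrist'); cv2.imwrite('pics/w10.png',im[:,:,::-1])
E
```

```text
[[0.01948516 0.09110124 0.09225231]] [ 3.14158101e+00  3.42250736e-04 -1.90453732e-01] 0.05604157690409071 29.999720287160017 [-0.85113513 -0.25686341 -2.04553269]
```

View pics/w10.png

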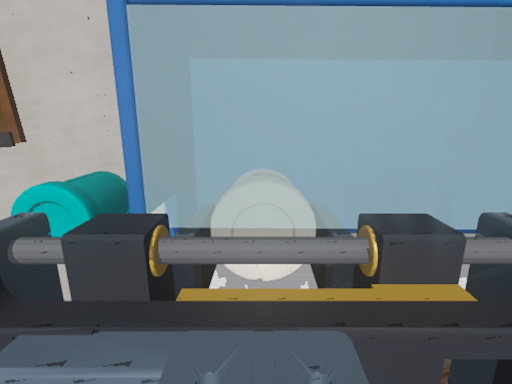

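Call:
carry_out --deltas '[1,0.05,0,0.08,0,1,0,0,0.06,0,1,0,0,0,0,1,0,0,0,0]'

```text
time_s: 30.1
position: [0.5596, 0.0027, 0.0866]
tcp_rot: [3.142, -0.0, -0.191]
contact_force: [-3.3, 0.3, 9.2]
gripper_width: 0.0556
finger_force: 30.0
```

Call:
carry_out --deltas '[-0.38,0,0,0,0,-0.38,0,0,0,0,-0.38,0,0,0,0,-0.38,-0.3,0,0,0,-0.38,-0.6,0,0,0]'

```text
time_s: 30.52
position: [0.5263, 0.0091, 0.0863]
tcp_rot: [-3.141, -0.003, -0.191]
contact_force: [-1.0, -0.7, 0.3]
gripper_width: 0.0628
finger_force: 0.0
```

Call:
carry_out --deltas '[-0.38,-0.8,0,0,0,-0.38,-0.8,0,0,0,-1,0,0,-0.9,0,-1,0,0,-0.9,0,-1,0,0,-0.9,0]'

```text
time_s: 30.93
position: [0.4602, 0.0218, 0.1954]
tcp_rot: [3.141, 0.002, -0.19]
contact_force: [0.7, -0.3, -0.1]
gripper_width: 0.0803
finger_force: 0.0
```

```bash
python3 - <<'E'
from h import *
im=snap('top','t2.png'); p,R,s=pose(); print(p,toL(p))
for n in JZ:
    for sc,rc,px in lid('top',n): print(n,sc,rc,atz('top',[((rc[0]+rc[2])/2,(rc[1]+rc[3])/2)],JZ[n][0]).round(3))
plan([([.436,.157,.195],-.191,-1)])
E
```

```text
[0.46345813 0.02161398 0.20159945] [[-0.07586493  0.0912966   0.20159945]]
grey 0.56 [251, 199, 270, 215] [[ 0.566 -0.002  0.061]]
red 0.51 [200, 236, 206, 247] [[0.459 0.177 0.056]]
blue 0.8 [208, 193, 223, 210] [[0.583 0.138 0.068]]
blue 0.63 [247, 216, 328, 256] [[ 0.476 -0.085  0.068]]
blue 0.49 [160, 243, 178, 257] [[0.434 0.28  0.068]]
4
[-1, -0.32, -0.8, 0, 0, -1, -0.32, -0.8, 0, 0, -1, -0.32, -0.8, 0, 0, -1, -0.32, -0.8, 0, 0]
```

Call:
carry_out --deltas '[-1,-0.32,-0.8,0,0,-1,-0.32,-0.8,0,0,-1,-0.32,-0.8,0,0,-1,-0.32,-0.8,0,0,-1,0,0,0,0]'

```text
time_s: 31.55
position: [0.4334, 0.1612, 0.1929]
tcp_rot: [-3.142, 0.003, -0.187]
contact_force: [-0.0, -1.0, -0.1]
gripper_width: 0.0914
finger_force: 0.0
```

Call:
carry_out --deltas '[-1,0,0,0,0,-1,0,0,0,0]'

```text
time_s: 31.72
position: [0.435, 0.1567, 0.1933]
tcp_rot: [3.141, 0.002, -0.19]
contact_force: [-0.8, 0.1, -0.3]
gripper_width: 0.0909
finger_force: 0.0
```

```bash
python3 - <<'E'
from h import *
wlid('red','w11.png'); print(proj('wrist',[[.433,.152,.056],[.449,.16,.056]]))
E
```

```text
tcp [0.4352 0.1563 0.1935] -0.191
red 0.68 [115.0, 172.2, 185.0, 230.9] few
[[266.74551051 188.59253228]
 [256.16166186 175.13212545]]
```

```bash
python3 - <<'E'
from h import *
im=cv2.imread('pics/w11.png')[:,:,::-1]; 
for r in range(120,236,12): print(r,[tuple(int(a) for a in im[r,c]) for c in range(110,310,20)])
robot.snapshot('wrist')
for n in ['red','grey','blue']: print(n,[(r['score'],r['rect']) for r in robot.cut_out(f'jar_{n}_mid','wrist')])
E
```

```text
120 [(180, 176, 171), (184, 179, 174), (180, 176, 170), (182, 179, 173), (180, 176, 170), (181, 176, 172), (178, 175, 169), (177, 173, 167), (162, 158, 153), (175, 171, 165)]
132 [(180, 176, 172), (179, 175, 170), (181, 177, 173), (181, 177, 170), (177, 173, 168), (181, 177, 172), (181, 177, 172), (178, 173, 168), (177, 173, 168), (179, 175, 170)]
144 [(179, 176, 171), (182, 177, 173), (181, 177, 172), (181, 176, 171), (176, 171, 166), (178, 174, 168), (178, 174, 169), (114, 111, 109), (177, 173, 167), (180, 176, 171)]
156 [(181, 177, 171), (179, 175, 169), (182, 179, 173), (177, 173, 169), (175, 171, 165), (179, 175, 170), (169, 165, 160), (76, 74, 72), (83, 80, 79), (182, 179, 173)]
168 [(181, 176, 171), (179, 175, 170), (180, 177, 171), (178, 173, 168), (178, 173, 169), (177, 173, 168), (92, 90, 86), (93, 89, 86), (84, 82, 79), (177, 173, 169)]
180 [(180, 176, 171), (176, 172, 166), (120, 134, 142), (162, 158, 152), (180, 176, 171), (177, 172, 167), (181, 177, 173), (82, 80, 79), (74, 72, 71), (175, 171, 167)]
192 [(182, 178, 173), (215, 211, 205), (222, 218, 212), (94, 103, 109), (178, 174, 169), (173, 170, 164), (177, 173, 168), (120, 116, 112), (128, 125, 121), (177, 173, 169)]
204 [(179, 175, 169), (219, 216, 210), (219, 216, 209), (115, 111, 107), (171, 167, 163), (176, 172, 167), (175, 171, 166), (127, 125, 120), (139, 136, 132), (176, 172, 167)]
216 [(62, 62, 59), (204, 200, 194), (223, 220, 213), (94, 102, 112), (66, 64, 61), (176, 172, 167), (172, 167, 162), (41, 145, 102), (179, 174, 169), (179, 175, 170)]
228 [(75, 67, 54), (185, 182, 175), (91, 99, 110), (60, 57, 56), (52, 50, 49), (172, 168, 163), (174, 169, 164), (56, 103, 78), (178, 174, 168), (177, 173, 169)]
red [(0.71, [226.7, 142.9, 277.8, 190.0])]
grey [(0.79, [363.2, 0.0, 465.6, 54.4])]
blue [(0.97, [116.2, 176.1, 182.6, 230.3]), (0.88, [219.1, 0.3, 282.2, 64.0])]
```

```bash
sed -i "s/g.max(2)<90/g.max(2)<112/" h.py; python3 - <<'E'
from h import *
wlid('red'); wlid('blue')
E
```

```text
tcp [0.4356 0.1564 0.1943] -0.192
red 0.58 [230, 143, 277, 192] lid px 252.0 168.0 circle 0.4563 0.1636 0.0244 mean [0.4569 0.1638]
tcp [0.4356 0.1567 0.1943] -0.191
blue 0.69 [116, 176, 183, 232] lid px 143.0 202.0 circle 0.4435 0.2693 0.0374 mean [0.4457 0.2771]
blue 0.58 [220.3, 0.1, 285.6, 67.7] few
```

```bash
python3 - <<'E'
from h import *
plan([([.4447,.1660,.11],-.191,-1,.03),([.4447,.1660,.047],-.191,-1,.03)])
E
```

```text
6
[-1, 0.06, -0.09, 0.7, 0, -1, 0.06, -0.09, 0.71, 0, -1, 0.06, -0.09, 0.7, 0, -1, 0, 0, 0.52, 0, -1, 0, 0, 0.53, 0]
[-1, 0, 0, 0.52, 0]
```

Call:
carry_out --deltas '[-1,0.06,-0.09,0.7,0,-1,0.06,-0.09,0.71,0,-1,0.06,-0.09,0.7,0,-1,0,0,0.52,0,-1,0,0,0.53,0]'

```text
time_s: 32.63
position: [0.4446, 0.1663, 0.0667]
tcp_rot: [3.142, 0.0, -0.19]
contact_force: [1.0, 0.6, 0.1]
gripper_width: 0.0915
finger_force: 0.0
```

Call:
carry_out --deltas '[-1,0,0,0.52,0,-1,0,0,0,0,-1,0,0,0,0,1,0,0,0,0,1,0,0,0,0]'

```text
time_s: 33.05
position: [0.4453, 0.1664, 0.0483]
tcp_rot: [-3.141, -0.002, -0.191]
contact_force: [0.7, -0.0, 0.3]
gripper_width: 0.0808
finger_force: 0.0
```

Call:
carry_out --deltas '[1,0,0,0,0,1,0,0,0,0,1,0,0,0,0,1,0,0,0,0,1,0,0,0,0]'

```text
time_s: 33.47
position: [0.4446, 0.1663, 0.0473]
tcp_rot: [-3.141, -0.0, -0.191]
contact_force: [-0.4, 0.9, 1.2]
gripper_width: 0.0474
finger_force: 8.4
```

Call:
carry_out --deltas '[1,0,0,0,0,1,0,0,0,0,1,0,0,0,0]'

```text
time_s: 33.72
position: [0.4447, 0.1663, 0.0472]
tcp_rot: [-3.141, -0.0, -0.191]
contact_force: [-0.0, 1.6, 4.7]
gripper_width: 0.0464
finger_force: 30.0
```

```bash
python3 - <<'E'
from h import *
p,R,s=pose(); print(p,s['tcp_rot'],s['gripper_width'],s['finger_force'],s['contact_force'])
c=p.copy(); c[2]=.15; z=p[2]+.034
plan([(c,-.191,1,.03),(W([-.075,.016,.15])[0],-.191,1,.035),(W([-.075,.016,z+.005])[0],-.191,1,.02)]); print(z)
E
```

```text
[0.44474138 0.16633585 0.04722807] [-3.14141821e+00 -3.22427737e-04 -1.90563262e-01] 0.046375673626199834 30.000795164960437 [-0.03708177  1.55871927  4.72256684]
15
[1, 0, 0, -0.64, 0, 1, 0, 0, -0.64, 0, 1, 0, 0, -0.65, 0, 1, 0, 0, -0.64, 0, 1, 0.17, 0.76, 0, 0]
[1, 0.16, 0.77, 0, 0, 1, 0.17, 0.76, 0, 0, 1, 0.17, 0.77, 0, 0, 1, 0.16, 0.76, 0, 0, 1, 0.17, 0.76, 0, 0]
[1, 0.17, 0.77, 0, 0, 1, 0, 0, 0.4, 0, 1, 0, 0, 0.4, 0, 1, 0, 0, 0.4, 0, 1, 0, 0, 0.39, 0]
0.08122806539310023
```

Call:
carry_out --deltas '[1,0,0,-0.64,0,1,0,0,-0.64,0,1,0,0,-0.65,0,1,0,0,-0.64,0,1,0.17,0.5,0,0]'

```text
time_s: 34.13
position: [0.4489, 0.1474, 0.1537]
tcp_rot: [-3.139, -0.005, -0.189]
contact_force: [2.2, -0.0, -1.2]
gripper_width: 0.0466
finger_force: 30.0
```

Call:
carry_out --deltas '[1,0.16,0.77,0,0,1,0.17,0.76,0,0,1,0.17,0.77,0,0,1,0.16,0.76,0,0,1,0.17,0.76,0,0]'

```text
time_s: 34.55
position: [0.4505, -0.0124, 0.1497]
tcp_rot: [3.142, 0.001, -0.19]
contact_force: [0.2, 0.1, -2.6]
gripper_width: 0.0466
finger_force: 30.0
```

Call:
carry_out --deltas '[1,0.17,0.77,0,0,1,0,0.26,0.4,0,1,0,0,0.4,0,1,0,0,0.4,0,1,0,0,0.39,0]'

```text
time_s: 34.97
position: [0.4496, -0.0531, 0.0855]
tcp_rot: [3.142, 0.001, -0.192]
contact_force: [0.2, 0.2, -2.6]
gripper_width: 0.0466
finger_force: 30.0
```

Call:
carry_out --deltas '[1,0,0,0,0,1,0,0,0,0]'

```text
time_s: 35.13
position: [0.4493, -0.0526, 0.0859]
tcp_rot: [-3.141, 0.002, -0.191]
contact_force: [0.3, -0.5, -0.9]
gripper_width: 0.0469
finger_force: 30.0
```

```bash
python3 - <<'E'
from h import *
p,R,s=pose(); print(toL(p),s['tcp_rot'],s['gripper_width'],s['finger_force'],s['contact_force'])
plan([(W([.020,.016,.0862])[0],-.191,1,.018)])
E
```

```text
[[-0.07565351  0.01575618  0.08593959]] [-3.14149563e+00  2.27467202e-03 -1.90648690e-01] 0.046902598809343034 29.999720613704994 [ 0.31334554 -0.49984088 -0.91679435]
6
[1, 0.4, 0, 0, 0, 1, 0.4, 0, 0, 0, 1, 0.4, 0, 0, 0, 1, 0.39, 0, 0, 0, 1, 0.4, 0, -0.01, 0]
[1, 0.4, 0, 0, 0]
```

Call:
carry_out --deltas '[1,0.4,0,0,0,1,0.4,0,0,0,1,0.4,0,0,0,1,0.4,0,0,0,1,0.4,0,0,0]'

```text
time_s: 35.55
position: [0.5296, -0.068, 0.0876]
tcp_rot: [3.141, -0.001, -0.19]
contact_force: [-0.2, -0.1, -2.3]
gripper_width: 0.0466
finger_force: 30.0
```

Call:
carry_out --deltas '[1,0.3,0,0,0,1,0.1,0,0,0,1,0,0,0,0,1,0,0,0.06,0,1,0,0,0.07,0]'

```text
time_s: 35.97
position: [0.5434, -0.0707, 0.0813]
tcp_rot: [-3.142, 0.0, -0.19]
contact_force: [-0.9, 0.5, 2.1]
gripper_width: 0.0468
finger_force: 30.0
```

Call:
carry_out --deltas '[1,0,0,0,0,1,0,0,0,0]'

```text
time_s: 36.13
position: [0.5435, -0.0706, 0.0812]
tcp_rot: [-3.141, 0.0, -0.19]
contact_force: [-0.9, 1.2, 2.9]
gripper_width: 0.0466
finger_force: 30.0
```

Call:
carry_out --deltas '[-0.18,0,0,0,0,-0.18,0,0,0,0,-0.18,0,0,0,0,-0.18,-0.3,0,0,0,-0.18,-0.6,0,0,0]'

```text
time_s: 36.55
position: [0.5108, -0.0647, 0.0812]
tcp_rot: [3.141, -0.003, -0.191]
contact_force: [-1.1, -0.5, 0.1]
gripper_width: 0.0541
finger_force: 0.0
```

Call:
carry_out --deltas '[-0.18,-0.8,0,0,0,-0.18,-0.7,0,0,0,-1,0,0,-0.9,0,-1,0,0,-0.9,0,-1,0,0,-0.9,0]'

```text
time_s: 36.97
position: [0.4488, -0.0525, 0.1903]
tcp_rot: [-3.142, 0.002, -0.191]
contact_force: [0.5, 0.3, -0.5]
gripper_width: 0.0711
finger_force: 0.0
```

```bash
python3 - <<'E'
from h import *
p,R,s=pose(); print(p,toL(p))
plan([([.438,.272,.2],-.191,-1)])
E
```

```text
[ 0.44881249 -0.05250883  0.19027498] [[-0.07615923  0.01574133  0.19027498]]
9
[-1, -0.2, -0.88, -0.03, 0, -1, -0.2, -0.88, -0.02, 0, -1, -0.2, -0.88, -0.03, 0, -1, -0.2, -0.88, -0.03, 0, -1, -0.2, -0.88, -0.03, 0]
[-1, -0.2, -0.88, -0.02, 0, -1, -0.2, -0.88, -0.03, 0, -1, -0.2, -0.88, -0.03, 0, -1, -0.2, -0.87, -0.02, 0]
```

Call:
carry_out --deltas '[-1,-0.2,-0.88,0,0,-1,-0.2,-0.88,0,0,-1,-0.2,-0.88,0,0,-1,-0.2,-0.88,0,0,-1,-0.2,-0.88,0,0]'

```text
time_s: 37.38
position: [0.4436, 0.1292, 0.1893]
tcp_rot: [-3.142, -0.0, -0.191]
contact_force: [0.3, 0.7, -0.4]
gripper_width: 0.0914
finger_force: 0.0
```

Call:
carry_out --deltas '[-1,-0.2,-0.88,0,0,-1,-0.2,-0.88,0,0,-1,-0.2,-0.88,0,0,-1,-0.2,-0.87,0,0,-1,0,0,0,0]'

```text
time_s: 37.8
position: [0.439, 0.2767, 0.1891]
tcp_rot: [-3.14, -0.001, -0.187]
contact_force: [-0.8, -1.0, -0.3]
gripper_width: 0.0912
finger_force: 0.0
```

Call:
carry_out --deltas '[-1,0,0,0,0,-1,0,0,0,0,-1,0,0,0,0]'

```text
time_s: 38.05
position: [0.4391, 0.2707, 0.189]
tcp_rot: [3.141, 0.0, -0.191]
contact_force: [0.1, 0.6, 0.5]
gripper_width: 0.0909
finger_force: 0.0
```

```bash
python3 - <<'E'
from h import *
wlid('blue','w12.png'); print(proj('wrist',[[.44,.278,.068]]))
im=snap('top')
for n in JZ:
    for sc,rc,px in lid('top',n): print(n,sc,rc,toL(atz('top',[((rc[0]+rc[2])/2,(rc[1]+rc[3])/2)],.034+JZ[n][0])).round(3))
E
```

```text
tcp [0.4393 0.2706 0.1891] -0.192
blue 0.81 [337.9, 0.0, 417.8, 44.0] few
blue 0.64 [227, 158, 280, 218] lid px 254.0 189.0 circle 0.4436 0.2777 0.0297 mean [0.4431 0.2785]
[[254.87974124 191.84448771]]
red 0.44 [278, 206, 291, 217] [[0.028 0.013 0.09 ]]
blue 0.57 [208, 193, 223, 209] [[0.019 0.224 0.102]]
blue 0.49 [171, 249, 176, 258] [[-0.16   0.317  0.102]]
blue 0.28 [304, 111, 332, 146] [[ 0.297 -0.041  0.102]]
```

```bash
python3 - <<'E'
from h import *
plan([([.4314,.2803,.12],-.191,-1,.03),([.4314,.2803,.064],-.191,-1,.03)])
E
```

```text
5
[-1, -0.08, -0.06, 0.58, 0, -1, -0.08, -0.07, 0.57, 0, -1, -0.08, -0.06, 0.58, 0, -1, 0, 0, 0.7, 0, -1, 0, 0, 0.7, 0]
```

Call:
carry_out --deltas '[-1,-0.08,-0.06,0.58,0,-1,-0.08,-0.07,0.57,0,-1,-0.08,-0.06,0.58,0,-1,0,0,0.7,0,-1,0,0,0.7,0]'

```text
time_s: 38.77
position: [0.4314, 0.2809, 0.0631]
tcp_rot: [-3.141, -0.001, -0.191]
contact_force: [0.4, 0.7, -0.7]
gripper_width: 0.091
finger_force: 0.0
```

Call:
carry_out --deltas '[-1,0,0,0,0,-1,0,0,0,0,1,0,0,0,0,1,0,0,0,0,1,0,0,0,0]'

```text
time_s: 39.18
position: [0.4321, 0.2812, 0.0654]
tcp_rot: [-3.14, -0.002, -0.191]
contact_force: [0.6, 0.1, -0.6]
gripper_width: 0.0743
finger_force: 0.0
```

Call:
carry_out --deltas '[1,0,0,0,0,1,0,0,0,0,1,0,0,0,0,1,0,0,0,0,1,0,0,0,0]'

```text
time_s: 39.6
position: [0.4316, 0.2811, 0.0643]
tcp_rot: [-3.141, -0.001, -0.191]
contact_force: [-0.2, 1.4, 7.0]
gripper_width: 0.0516
finger_force: 30.0
```

```bash
python3 - <<'E'
from h import *
p,R,s=pose(); print(p,s['tcp_rot'],s['gripper_width'],s['finger_force'],s['contact_force'])
c=p.copy(); c[2]=.165; z=p[2]+.034
plan([(c,-.191,1,.03),(W([-.09,-.057,.165])[0],-.191,1,.035)]); print(z)
E
```

```text
[0.43160359 0.28108639 0.064275  ] [-3.14096812e+00 -7.03793294e-04 -1.90636587e-01] 0.05163246892686682 30.00109884655103 [-0.24442458  1.3642018   6.95778662]
16
[1, 0, 0, -0.63, 0, 1, 0, 0, -0.63, 0, 1, 0, 0, -0.63, 0, 1, 0, 0, -0.63, 0, 1, 0.14, 0.83, 0, 0]
[1, 0.14, 0.82, 0, 0, 1, 0.13, 0.83, 0, 0, 1, 0.14, 0.83, 0, 0, 1, 0.14, 0.83, 0, 0, 1, 0.14, 0.82, 0, 0]
[1, 0.14, 0.83, 0, 0, 1, 0.13, 0.83, 0, 0, 1, 0.14, 0.82, 0, 0, 1, 0.14, 0.83, 0, 0, 1, 0.14, 0.83, 0, 0]
[1, 0.14, 0.83, 0, 0]
0.09827500288402297
```

Call:
carry_out --deltas '[1,0,0,-0.63,0,1,0,0,-0.63,0,1,0,0,-0.63,0,1,0,0,-0.63,0,1,0.14,0.5,0,0]'

```text
time_s: 40.02
position: [0.4348, 0.2628, 0.1687]
tcp_rot: [-3.137, -0.005, -0.189]
contact_force: [2.4, 0.0, -2.6]
gripper_width: 0.0516
finger_force: 30.0
```

Call:
carry_out --deltas '[1,0.14,0.82,0,0,1,0.13,0.83,0,0,1,0.14,0.83,0,0,1,0.14,0.83,0,0,1,0.14,0.82,0,0]'

```text
time_s: 40.43
position: [0.428, 0.0912, 0.1646]
tcp_rot: [3.141, 0.001, -0.19]
contact_force: [1.5, -0.4, -2.0]
gripper_width: 0.0515
finger_force: 30.0
```

Call:
carry_out --deltas '[1,0.14,0.83,0,0,1,0.13,0.83,0,0,1,0.14,0.82,0,0,1,0.14,0.83,0,0,1,0.14,0.83,0,0]'

```text
time_s: 40.85
position: [0.4238, -0.0766, 0.1646]
tcp_rot: [-3.142, 0.001, -0.191]
contact_force: [1.6, 0.4, -2.8]
gripper_width: 0.0514
finger_force: 30.0
```

Call:
carry_out --deltas '[1,0.14,0.83,0,0,1,0,0.33,0,0,1,0,0,0,0,1,0,0,0,0]'

```text
time_s: 41.18
position: [0.4207, -0.1222, 0.1645]
tcp_rot: [-3.141, 0.001, -0.193]
contact_force: [0.4, 1.5, -3.7]
gripper_width: 0.0515
finger_force: 30.0
```

```bash
python3 - <<'E'
from h import *
p,R,s=pose(); print(toL(p),s['tcp_rot'],s['gripper_width'],s['finger_force'],s['contact_force'])
plan([(W([-.085,-.057,.1033])[0],-.191,1,.02),(W([.020,-.057,.1033])[0],-.191,1,.018)])
E
```

```text
[[-0.09050033 -0.05798491  0.16450557]] [-3.14133327e+00  8.28015152e-04 -1.92576386e-01] 0.051486430273440874 29.999426070135087 [ 0.43770351  1.46301607 -3.7392171 ]
10
[1, 0.03, -0.01, 0.38, 0, 1, 0.04, 0, 0.39, -0.01, 1, 0.03, -0.01, 0.38, 0, 1, 0.04, 0, 0.38, -0.01, 1, 0.44, 0, 0, 0]
[1, 0.43, 0, 0, 0, 1, 0.44, 0, 0, 0, 1, 0.44, 0, 0, 0, 1, 0.44, 0, 0, 0, 1, 0.43, 0, 0, 0]
```

Call:
carry_out --deltas '[1,0.03,-0.01,0.38,0,1,0.04,0,0.39,0,1,0.03,-0.01,0.38,0,1,0.04,0,0.38,0,1,0,0,0,0]'

```text
time_s: 41.6
position: [0.4259, -0.1205, 0.1015]
tcp_rot: [-3.141, 0.004, -0.189]
contact_force: [-1.2, 0.9, -3.4]
gripper_width: 0.0513
finger_force: 30.0
```

Call:
carry_out --deltas '[1,0.44,0,0,0,1,0.43,0,0,0,1,0.44,0,0,0,1,0.44,0,0,0,1,0.44,0,0,0]'

```text
time_s: 42.02
position: [0.5137, -0.1378, 0.1043]
tcp_rot: [-3.141, 0.0, -0.19]
contact_force: [0.9, -0.6, -2.4]
gripper_width: 0.0514
finger_force: 30.0
```

Call:
carry_out --deltas '[1,0.3,0,0,0,1,0.13,0,0,0,1,0,0,0,0,1,0,0,0.06,0,1,0,0,0.07,0]'

```text
time_s: 42.43
position: [0.5288, -0.1413, 0.0984]
tcp_rot: [-3.141, 0.001, -0.19]
contact_force: [-2.8, 2.3, 11.7]
gripper_width: 0.0514
finger_force: 30.0
```

Call:
carry_out --deltas '[1,0,0,0,0,1,0,0,0,0]'

```text
time_s: 42.6
position: [0.5289, -0.1414, 0.0984]
tcp_rot: [-3.141, 0.001, -0.191]
contact_force: [-1.3, 2.9, 2.9]
gripper_width: 0.0515
finger_force: 30.0
```

```bash
python3 - <<'E'
from h import *
p,R,s=pose(); print(toL(p),s['tcp_rot'])
E
```

```text
[[ 0.01931543 -0.05629015  0.09838754]] [-3.14121875e+00  7.87474513e-04 -1.90674490e-01]
```

Call:
carry_out --deltas '[-0.29,0,0,0,0,-0.29,0,0,0,0,-0.29,0,0,0,0,-0.29,-0.3,0,0,0,-0.29,-0.6,0,0,0]'

```text
time_s: 43.02
position: [0.4962, -0.1357, 0.0984]
tcp_rot: [3.141, -0.003, -0.19]
contact_force: [-0.6, -0.2, 0.5]
gripper_width: 0.0589
finger_force: 0.0
```

Call:
carry_out --deltas '[-0.29,-0.9,0,0,0,-0.29,-0.9,0,0,0,-0.29,-0.5,-0.3,-0.3,0,0,0,-0.5,-0.9,0,0,0,-0.5,-0.9,0]'

```text
time_s: 43.43
position: [0.4115, -0.0658, 0.1826]
tcp_rot: [-3.141, 0.004, -0.192]
contact_force: [1.9, -0.9, -0.1]
gripper_width: 0.0482
finger_force: 0.0
```

Call:
carry_out --deltas '[0,0,0,-0.9,0,0,0,0,0,0,0,0,0,0,0,0,0,0,0,0]'

```text
time_s: 43.77
position: [0.4137, -0.0666, 0.2181]
tcp_rot: [3.141, -0.0, -0.191]
contact_force: [0.3, 0.4, -0.0]
gripper_width: 0.0454
finger_force: 0.0
```

```bash
python3 - <<'E'
from h import *
p,R,s=pose(); print(toL(p),s['time_s'])
im=snap('wrist','w13.png')
for n in JZ:
    z=.034+JZ[n][0]
    print(n,[(round(r['score'],2),[int(a) for a in r['rect']],toL(atz('wrist',[((r['rect'][0]+r['rect'][2])/2,(r['rect'][1]+r['rect'][3])/2)],z))[0].round(3)) for r in robot.cut_out(f'jar_{n}_mid','wrist')])
print(proj('wrist',W([[.032,.0915,.095],[.032,.016,.09],[.031,-.056,.102],[-.107,0,.03]])))
E
```

```text
[[-0.10797066 -0.00475564  0.21807681]] 43.7667
grey [(0.56, [116, 9, 199, 79], array([0.023, 0.086, 0.095]))]
red [(0.79, [210, 10, 267, 73], array([0.026, 0.016, 0.09 ]))]
blue [(0.94, [289, 10, 352, 77], array([ 0.022, -0.055,  0.102])), (0.65, [2, 24, 90, 88], array([0.012, 0.18 , 0.102]))]
[[151.05793767  32.82324674]
 [238.90010338  34.55156717]
 [323.36777509  31.71970783]
 [258.62883547 176.5070633 ]]
```

View pics/w13.png

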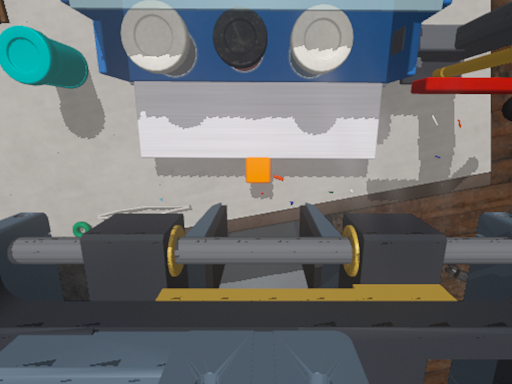

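All three jars stand upright inside, with lids at (155,37), (240,37) and (322,38), behind the hinge line at row ~80. The orange tab is at (258,170) as predicted. Next I grip the tab by its sides and swing the door up.

```bash
python3 - <<'E'
from h import *
y=-.191
plan([(W([-.113,0,.10])[0],y,0),(W([-.113,0,.043])[0],y,0,.03)])
print('arc')
import h as H
P0=W([-.113,0,.043])[0]
H.pose=lambda:(P0.copy(),None,{'tcp_rot':[np.pi,0,y]})
w=[]
for a in np.radians(np.arange(80,-1,-10)):
    d,o=.107,.004; w.append((W([-d*np.sin(a)-o*np.cos(a)-.006+(.002 if a==0 else 0),0,.034+d*np.cos(a)-o*np.sin(a)+.012])[0],y,1,.02))
H.plan(w)
E
```

```text
6
[0, -0.03, -0.03, 0.73, 0, 0, -0.03, -0.03, 0.74, 0, 0, -0.03, -0.03, 0.73, 0, 0, -0.03, -0.03, 0.73, 0, 0, 0, 0, 0.71, 0]
[0, 0, 0, 0.72, 0]
arc
10
[1, 0.02, 0, -0.44, 0, 1, 0.11, 0, -0.46, 0, 1, 0.18, 0, -0.43, 0, 1, 0.25, 0, -0.39, 0, 1, 0.32, 0, -0.34, 0]
[1, 0.37, 0, -0.28, 0, 1, 0.42, 0, -0.21, 0, 1, 0.44, 0, -0.14, 0, 1, 0.26, 0, -0.03, 0, 1, 0.25, 0, -0.03, 0]
```

Call:
carry_out --deltas '[0,-0.03,-0.03,0.73,0,0,-0.03,-0.03,0.74,0,0,-0.03,-0.03,0.73,0,0,-0.03,-0.03,0.73,0,0,0,0,0.71,0]'

```text
time_s: 44.38
position: [0.4093, -0.0607, 0.0709]
tcp_rot: [-3.141, 0.001, -0.191]
contact_force: [1.3, -0.8, -0.2]
gripper_width: 0.0456
finger_force: 0.0
```

Call:
carry_out --deltas '[0,0,0,0.72,0,0,0,0,0,0,0,0,0,0,0,1,0,0,0,0,1,0,0,0,0]' --force 30

```text
time_s: 44.8
position: [0.4108, -0.0612, 0.0452]
tcp_rot: [3.141, -0.002, -0.191]
contact_force: [0.2, 0.9, 0.8]
gripper_width: 0.0348
finger_force: 0.0
```

Call:
carry_out --deltas '[1,0,0,0,0,1,0,0,0,0,1,0,0,0,0,1,0,0,0,0]'

```text
time_s: 45.13
position: [0.411, -0.06, 0.0453]
tcp_rot: [-3.14, -0.002, -0.191]
contact_force: [5.6, 22.2, 0.6]
gripper_width: 0.0296
finger_force: 30.0
```

```bash
python3 - <<'E'
from h import *
p,R,s=pose(); print(toL(p),s['tcp_rot'],s['gripper_width'],s['finger_force'])
E
```

```text
[[-0.11188171  0.00117093  0.04525044]] [-3.14044513e+00 -2.46665562e-03 -1.91281337e-01] 0.029639536457557576 30.005732774734497
```

Call:
carry_out --deltas '[1,0,-0.03,0,0,1,0.02,0,-0.44,0,1,0.11,0,-0.46,0,1,0.18,0,-0.43,0,1,0.25,0,-0.39,0]'

```text
time_s: 45.55
position: [0.432, -0.0638, 0.1149]
tcp_rot: [-3.142, -0.001, -0.191]
contact_force: [5.5, 0.2, -10.3]
gripper_width: 0.0298
finger_force: 30.0
```

Call:
carry_out --deltas '[1,0.32,0,-0.34,0,1,0.37,0,-0.28,0,1,0.42,0,-0.21,0,1,0.44,0,-0.14,0,1,0,0,0,0]'

```text
time_s: 45.97
position: [0.4963, -0.0765, 0.1545]
tcp_rot: [3.141, -0.006, -0.191]
contact_force: [-7.8, 0.6, 32.3]
gripper_width: 0.0293
finger_force: 30.0
```

```bash
python3 - <<'E'
from h import *
p,R,s=pose(); print(toL(p),s['tcp_rot'],s['gripper_width'],s['finger_force'],s['contact_force'])
E
```

```text
[[-0.024963    0.00117948  0.15446332]] [ 3.14115657 -0.00552841 -0.19072547] 0.029269914071077038 30.008144974708557 [-7.83521603  0.59722835 32.30244468]
```

Call:
carry_out --deltas '[1,0.15,0,-0.07,0,1,0.15,0,-0.05,0,1,0.1,0,0,0,1,0,0,0,0,1,0,0,0,0]'

```text
time_s: 46.38
position: [0.5097, -0.0791, 0.1572]
tcp_rot: [3.141, -0.002, -0.191]
contact_force: [-1.0, -2.0, 5.0]
gripper_width: 0.0293
finger_force: 30.0
```

```bash
python3 - <<'E'
from h import *
p,R,s=pose(); print(toL(p),s['tcp_rot'],s['gripper_width'],s['finger_force'],s['contact_force'])
E
```

```text
[[-0.01137681  0.00121365  0.15719512]] [ 3.14124373e+00 -2.10454085e-03 -1.90543238e-01] 0.029278449978303693 30.000928938388824 [-0.99587037 -1.98840456  5.01791119]
```

Call:
carry_out --deltas '[1,0.05,0,0,0,1,0.05,0,0,0,1,0.05,0,0,0,1,0,0,0,0,1,0,0,0,0]'

```text
time_s: 46.8
position: [0.5155, -0.0803, 0.1574]
tcp_rot: [3.141, -0.002, -0.191]
contact_force: [-1.8, -2.7, 9.4]
gripper_width: 0.0289
finger_force: 30.0
```

Call:
carry_out --deltas '[1,0.05,0,0,0,1,0,0,0,0]'

```text
time_s: 46.97
position: [0.5163, -0.0804, 0.1573]
tcp_rot: [3.141, 0.0, -0.19]
contact_force: [-10.0, -2.5, 16.0]
gripper_width: 0.0294
finger_force: 30.0
```

```bash
python3 - <<'E'
from h import *
p,R,s=pose(); print(toL(p),s['tcp_rot'],s['contact_force'])
E
```

```text
[[-0.00455952  0.00118692  0.15730565]] [ 3.14112371e+00  1.75806507e-04 -1.90414700e-01] [-10.02133133  -2.46316729  16.01508598]
```

Call:
carry_out --deltas '[1,0.05,0,-0.02,0,1,0.03,0,0,0,1,0,0,0,0]'

```text
time_s: 47.22
position: [0.5168, -0.0805, 0.1573]
tcp_rot: [3.141, 0.006, -0.19]
contact_force: [-21.5, -0.7, 17.4]
gripper_width: 0.0294
finger_force: 30.0
```

```bash
python3 - <<'E'
from h import *
p,R,s=pose(); print(toL(p),s['tcp_rot'],s['contact_force'])
snap('scene','s1.png'); r=robot.cut_out('drop_door','scene'); print([(x['score'],x['rect']) for x in r])
im=snap('wrist')
E
```

```text
[[-0.0041357   0.0012212   0.15730204]] [ 3.14118114  0.00584722 -0.19037896] [-21.51326205  -0.71225923  17.36242977]
[(0.95, [223.2, 206.9, 247.1, 284.0])]
```

Call:
carry_out --deltas '[0,0,0,0,0,0,0,0,0,0,0,0,0,0,0,0,0,0,-0.8,0,0,0,0,-0.8,0]'

```text
time_s: 47.78
position: [0.5193, -0.0806, 0.221]
tcp_rot: [-3.141, 0.003, -0.191]
contact_force: [1.1, -0.2, 1.0]
gripper_width: 0.046
finger_force: 0.0
```

Call:
carry_out --deltas '[0,0,0,-0.7,0,0,0,0,0,0,0,0,0,0,0]'

```text
time_s: 48.03
position: [0.5211, -0.0811, 0.2508]
tcp_rot: [3.141, -0.004, -0.191]
contact_force: [0.1, -0.5, -1.4]
gripper_width: 0.0453
finger_force: 0.0
```

```bash
python3 - <<'E'
from h import *
p,R,s=pose(); print(p,s['tcp_rot'])
plan([([.4927,-.2908,.248],2.153,0)])
E
```

```text
[ 0.5210501  -0.0810545   0.25075504] [ 3.14147233 -0.00413037 -0.19051646]
23
[0, 0.01, 0.23, 0, -0.97, 0, -0.01, 0.23, 0.01, -0.98, 0, -0.03, 0.23, 0, -0.97, 0, -0.06, 0.22, 0, -0.97, 0, -0.08, 0.22, 0, -0.97]
[0, -0.1, 0.2, 0.01, -0.98, 0, -0.12, 0.2, 0, -0.97, 0, -0.14, 0.18, 0, -0.97, 0, -0.16, 0.17, 0.01, -0.98, 0, -0.17, 0.15, 0, -0.97]
[0, -0.19, 0.13, 0, -0.97, 0, -0.2, 0.11, 0.01, -0.98, 0, -0.21, 0.09, 0, -0.97, 0, -0.22, 0.07, 0, -0.97, 0, -0.23, 0.05, 0, -0.97]
[0, -0.23, 0.02, 0.01, -0.98, 0, -0.23, 0, 0, -0.97, 0, -0.23, -0.03, 0, -0.97, 0, -0.22, -0.04, 0.01, -0.98, 0, -0.22, -0.07, 0, -0.97]
[0, -0.21, -0.1, 0, -0.97, 0, -0.2, -0.11, 0.01, -0.98, 0, -0.19, -0.13, 0, -0.97]
```

Call:
carry_out --deltas '[0,0.01,0.23,0,-0.97,0,-0.01,0.23,0.01,-0.98,0,-0.03,0.23,0,-0.97,0,-0.06,0.22,0,-0.97,0,-0.08,0.22,0,-0.97]'

```text
time_s: 48.45
position: [0.5132, -0.1268, 0.2475]
tcp_rot: [-3.141, 0.001, 0.323]
contact_force: [-0.9, -0.7, 0.4]
gripper_width: 0.0457
finger_force: 0.0
```

Call:
carry_out --deltas '[0,-0.1,0.2,0.01,-0.98,0,-0.12,0.2,0,-0.97,0,-0.14,0.18,0,-0.97,0,-0.16,0.17,0.01,-0.98,0,-0.17,0.15,0,-0.97]'

```text
time_s: 48.87
position: [0.5072, -0.1723, 0.2467]
tcp_rot: [-3.14, 0.0, 0.833]
contact_force: [-0.6, 0.5, -0.6]
gripper_width: 0.0457
finger_force: 0.0
```

Call:
carry_out --deltas '[0,-0.19,0.13,0,-0.97,0,-0.2,0.11,0.01,-0.98,0,-0.21,0.09,0,-0.97,0,-0.22,0.07,0,-0.97,0,-0.23,0.05,0,-0.97]'

```text
time_s: 49.28
position: [0.5012, -0.2179, 0.2463]
tcp_rot: [-3.14, -0.001, 1.342]
contact_force: [0.1, 0.3, -0.2]
gripper_width: 0.0458
finger_force: 0.0
```

Call:
carry_out --deltas '[0,-0.23,0.02,0.01,-0.98,0,-0.23,0,0,-0.97,0,-0.23,-0.03,0,-0.97,0,-0.22,-0.04,0.01,-0.98,0,-0.22,-0.07,0,-0.97]'

```text
time_s: 49.7
position: [0.495, -0.2634, 0.2454]
tcp_rot: [-3.141, -0.001, 1.852]
contact_force: [-0.5, 1.0, 0.4]
gripper_width: 0.0459
finger_force: 0.0
```

Call:
carry_out --deltas '[0,-0.21,-0.1,0,-0.97,0,-0.2,-0.11,0.01,-0.98,0,-0.19,-0.13,0,-0.97,0,0,0,0,0,0,0,0,0,0]'

```text
time_s: 50.12
position: [0.4913, -0.2905, 0.2453]
tcp_rot: [-3.141, -0.001, 2.149]
contact_force: [0.3, 0.4, 0.3]
gripper_width: 0.0456
finger_force: 0.0
```

```bash
cat >> h.py <<'E'
def baro():
    """bar axis in the wrist view from its steel pixels near the hub column: tilt rad from image vertical and column at row 200"""
    p,R,s=pose(); im=snap('wrist').astype(int); m=robot.cut_out('tee','wrist')
    print(p.round(4),np.round(s['tcp_rot'],3),s['joint_pos'][5],[(round(x['score'],2),[int(a) for a in x['rect']]) for x in m[:2]])
    if m:
        v,u=np.nonzero(m[0]['mask']); k=v<200
        if k.sum()>50:
            q=np.array([(r,u[k][v[k]==r].mean()) for r in np.unique(v[k])]); c=np.polyfit(q[:,0],q[:,1],1); print('tilt',np.arctan(c[0]),'col200',np.polyval(c,200))
E
python3 - <<'E'
from h import *
baro(); print(proj('wrist',W([[.012,-.21,.187]])))
snap('top'); r=robot.cut_out('drop_door','top'); print([(x['score'],x['rect']) for x in r[:2]])
im=robot.snapshot('top').astype(int); m=(im[:,:,0]>190)&(im[:,:,2]<90)&(im[:,:,1]<170); v,u=np.nonzero(m[200:240,270:310]); print(u.mean()+270,v.mean()+200,len(u))
im=cv2.imread('pics/t0.png')[:,:,::-1].astype(int); m=(im[:,:,0]>190)&(im[:,:,2]<90)&(im[:,:,1]<170); v,u=np.nonzero(m[200:240,270:310]); print(u.mean()+270,v.mean()+200,len(u))
E
```

```text
[ 0.4913 -0.2905  0.2453] [-3.141e+00 -1.000e-03  2.149e+00] -1.2169782852988882 [(0.82, [246, 114, 280, 289])]
tilt 0.04496149233826251 col200 265.31134293270645
[[264.17994694 212.42483532]]
[(0.91, [241.4, 213.9, 332.3, 232.9])]
287.6842105263158 221.10526315789474 19
287.6666666666667 221.75 12
```

The door is shut: the tab is back at its starting pixel. Screwing the handle home, first stroke.

Call:
carry_out --deltas '[0,0.01,0,0.8,0,0,0.01,0,0.75,0,0,0,0,0,0,1,0,0,0,0,1,0,0,0,0]' --force 50

```text
time_s: 50.78
position: [0.4918, -0.2902, 0.1857]
tcp_rot: [3.141, 0.001, 2.153]
contact_force: [-0.3, 0.5, 0.2]
gripper_width: 0.0351
finger_force: 0.0
```

Call:
carry_out --deltas '[1,0,0,0,0,1,0,0,0,0,1,0,0,0,0,1,0,0,0,0,1,0,0,0,1]'

```text
time_s: 51.2
position: [0.4928, -0.2899, 0.1859]
tcp_rot: [3.139, 0.003, 2.051]
contact_force: [8.9, 5.9, 3.9]
gripper_width: 0.0207
finger_force: 50.0
```

Call:
carry_out --deltas '[1,0,0,0,1,1,0,0,0,1,1,0,0,0,1,1,0,0,0,1,1,0,0,0,1]'

```text
time_s: 51.62
position: [0.4928, -0.2899, 0.186]
tcp_rot: [3.138, 0.001, 1.52]
contact_force: [8.5, 5.8, 2.1]
gripper_width: 0.0211
finger_force: 50.0
```

Call:
carry_out --deltas '[1,0,0,0,1,1,0,0,0,1,1,0,0,0,1,1,0,0,0,1,1,0,0,0,1]'

```text
time_s: 52.03
position: [0.4929, -0.2899, 0.186]
tcp_rot: [3.138, -0.001, 0.996]
contact_force: [7.0, 5.5, 2.9]
gripper_width: 0.0208
finger_force: 50.0
```

Call:
carry_out --deltas '[1,0,0,0,1,1,0,0,0,1,1,0,0,0,1,1,0,0,0,1,1,0,0,0,1]'

```text
time_s: 52.45
position: [0.4929, -0.29, 0.186]
tcp_rot: [3.139, -0.003, 0.472]
contact_force: [7.9, 4.6, 3.0]
gripper_width: 0.0207
finger_force: 50.0
```

Call:
carry_out --deltas '[1,0,0,0,1,1,0,0,0,1,1,0,0,0,1,1,0,0,0,1,1,0,0,0,1]'

```text
time_s: 52.87
position: [0.4929, -0.29, 0.186]
tcp_rot: [3.141, -0.004, -0.051]
contact_force: [8.1, 4.8, 3.7]
gripper_width: 0.0209
finger_force: 50.0
```

Call:
carry_out --deltas '[1,0,0,0,1,1,0,0,0,1,1,0,0,0,1,1,0,0,0,1,1,0,0,0,1]'

```text
time_s: 53.28
position: [0.4929, -0.29, 0.186]
tcp_rot: [-3.14, -0.004, -0.575]
contact_force: [7.2, 5.1, 2.9]
gripper_width: 0.0212
finger_force: 50.0
```

Call:
carry_out --deltas '[1,0,0,0,1,1,0,0,0,1,1,0,0,0,1,1,0,0,0,1,1,0,0,0,1]'

```text
time_s: 53.7
position: [0.4928, -0.2901, 0.186]
tcp_rot: [-3.139, -0.003, -1.098]
contact_force: [7.6, 4.9, 3.7]
gripper_width: 0.021
finger_force: 50.0
```

Call:
carry_out --deltas '[1,0,0,0,1,1,0,0,0,1,1,0,0,0,1,1,0,0,0,1,1,0,0,0,1]'

```text
time_s: 54.12
position: [0.4928, -0.2901, 0.186]
tcp_rot: [-3.138, -0.001, -1.622]
contact_force: [7.6, 3.9, 3.3]
gripper_width: 0.0214
finger_force: 50.0
```

Call:
carry_out --deltas '[1,0,0,0,1,1,0,0,0,1,1,0,0,0,1,1,0,0,0,0,1,0,0,0,0]'

```text
time_s: 54.53
position: [0.4928, -0.2901, 0.186]
tcp_rot: [-3.138, 0.0, -1.932]
contact_force: [7.3, 4.3, 3.2]
gripper_width: 0.021
finger_force: 50.0
```

Call:
carry_out --deltas '[0,0,0,0,0,0,0,0,0,0,0,0,0,0,0,0,0,0,-0.8,0,0,0,0,-0.75,0]'

```text
time_s: 54.95
position: [0.4903, -0.2895, 0.2463]
tcp_rot: [3.138, 0.001, -1.931]
contact_force: [-0.0, -0.4, 0.8]
gripper_width: 0.0454
finger_force: 0.0
```

Call:
carry_out --deltas '[0,0,0,0,0,0,0,0,0,0,0,0,0,0,0]'

```text
time_s: 55.2
position: [0.4909, -0.2898, 0.2461]
tcp_rot: [3.141, -0.0, -1.931]
contact_force: [-0.3, 0.2, 0.1]
gripper_width: 0.0454
finger_force: 0.0
```

```bash
python3 - <<'E'
from h import *
baro()
E
```

```text
[ 0.4909 -0.2898  0.2461] [ 3.141 -0.    -1.931] 2.8638725408889343 [(0.89, [243, 113, 277, 290])]
tilt 0.03687338717032052 col200 260.8541102077689
```

Call:
carry_out --deltas '[0,0.04,0,0,-1,0,0,0,0,-1,0,0,0,0,-1,0,0,0,0,-1,0,0,0,0,-1]'

```text
time_s: 55.72
position: [0.4902, -0.2912, 0.2453]
tcp_rot: [3.14, 0.001, -1.402]
contact_force: [-0.8, 0.4, 0.4]
gripper_width: 0.0452
finger_force: 0.0
```

Call:
carry_out --deltas '[0,0,0,0,-1,0,0,0,0,-1,0,0,0,0,-1,0,0,0,0,-1,0,0,0,0,-1]'

```text
time_s: 56.13
position: [0.4902, -0.2912, 0.2453]
tcp_rot: [3.141, 0.002, -0.879]
contact_force: [-0.5, -0.0, 0.1]
gripper_width: 0.0457
finger_force: 0.0
```

Call:
carry_out --deltas '[0,0,0,0,-1,0,0,0,0,-1,0,0,0,0,-1,0,0,0,0,-1,0,0,0,0,-1]'

```text
time_s: 56.55
position: [0.4902, -0.2912, 0.2453]
tcp_rot: [-3.141, 0.002, -0.355]
contact_force: [-0.5, 0.2, 0.4]
gripper_width: 0.0458
finger_force: 0.0
```

Call:
carry_out --deltas '[0,0,0,0,-1,0,0,0,0,-1,0,0,0,0,-1,0,0,0,0,-1,0,0,0,0,-1]'

```text
time_s: 56.97
position: [0.4902, -0.2912, 0.2453]
tcp_rot: [-3.14, 0.001, 0.169]
contact_force: [0.2, 0.2, -0.1]
gripper_width: 0.0456
finger_force: 0.0
```

Call:
carry_out --deltas '[0,0,0,0,-1,0,0,0,0,-1,0,0,0,0,-1,0,0,0,0,-1,0,0,0,0,-1]'

```text
time_s: 57.38
position: [0.4902, -0.2912, 0.2453]
tcp_rot: [-3.14, 0.001, 0.692]
contact_force: [-0.7, 0.8, 0.3]
gripper_width: 0.0455
finger_force: 0.0
```

Call:
carry_out --deltas '[0,0,0,0,-1,0,0,0,0,-1,0,0,0,0,-1,0,0,0,0,-1,0,0,0,0,-1]'

```text
time_s: 57.8
position: [0.4902, -0.2912, 0.2453]
tcp_rot: [-3.14, -0.0, 1.216]
contact_force: [1.0, -0.4, 0.5]
gripper_width: 0.0457
finger_force: 0.0
```

Call:
carry_out --deltas '[0,0,0,0,0,0,0,0,0,0,0,0,0,0,0]'

```text
time_s: 58.05
position: [0.4904, -0.2913, 0.2458]
tcp_rot: [-3.141, -0.0, 1.207]
contact_force: [-0.3, 0.0, -0.0]
gripper_width: 0.0456
finger_force: 0.0
```

```bash
python3 - <<'E'
from h import *
baro(); plan([([.4927,-.2905,.184],None,0)])
E
```

```text
[ 0.4904 -0.2913  0.2458] [-3.141 -0.     1.207] -0.27671269130769605 [(0.95, [249, 110, 280, 287])]
tilt 0.030091390644307364 col200 265.6523939808482
2
[0, 0.02, 0.02, 0.78, 0, 0, 0.02, 0.02, 0.77, 0]
```

Call:
carry_out --deltas '[0,0.02,0.02,0.78,0,0,0.02,0.02,0.77,0,0,0,0,0,0,1,0,0,0,0,1,0,0,0,0]'

```text
time_s: 58.57
position: [0.4931, -0.2909, 0.1856]
tcp_rot: [3.141, 0.0, 1.21]
contact_force: [0.4, -0.4, -0.6]
gripper_width: 0.0349
finger_force: 0.0
```

Call:
carry_out --deltas '[1,0,0,0,0,1,0,0,0,0,1,0,0,0,0,1,0,0,0,0,1,0,0,0,0]'

```text
time_s: 58.98
position: [0.4926, -0.2908, 0.1858]
tcp_rot: [3.14, 0.001, 1.21]
contact_force: [-5.1, 0.7, 9.3]
gripper_width: 0.0208
finger_force: 50.0
```

Call:
carry_out --deltas '[1,0,0,0,1,1,0,0,0,1,1,0,0,0,1,1,0,0,0,1,1,0,0,0,1]'

```text
time_s: 59.4
position: [0.4923, -0.2905, 0.1858]
tcp_rot: [3.141, 0.0, 0.682]
contact_force: [-7.5, 3.0, 11.5]
gripper_width: 0.0213
finger_force: 50.0
```

Call:
carry_out --deltas '[1,0,0,0,1,1,0,0,0,1,1,0,0,0,1,1,0,0,0,1,1,0,0,0,1]'

```text
time_s: 59.82
position: [0.4921, -0.2901, 0.1858]
tcp_rot: [-3.141, 0.0, 0.158]
contact_force: [-9.0, 6.1, 13.8]
gripper_width: 0.0209
finger_force: 50.0
```

Call:
carry_out --deltas '[1,0,0,0,1,1,0,0,0,1,1,0,0,0,1,1,0,0,0,1,1,0,0,0,1]'

```text
time_s: 60.23
position: [0.4922, -0.2898, 0.1858]
tcp_rot: [-3.141, 0.0, -0.365]
contact_force: [-6.9, 8.2, 13.9]
gripper_width: 0.0211
finger_force: 50.0
```

Call:
carry_out --deltas '[1,0,0,0,1,1,0,0,0,1,1,0,0,0,1,1,0,0,0,1,1,0,0,0,1]'

```text
time_s: 60.65
position: [0.4924, -0.2894, 0.1858]
tcp_rot: [-3.141, 0.001, -0.889]
contact_force: [-4.8, 12.0, 13.4]
gripper_width: 0.021
finger_force: 50.0
```

Call:
carry_out --deltas '[1,0,0,0,1,1,0,0,0,1,1,0,0,0,1,1,0,0,0,1,1,0,0,0,1]'

```text
time_s: 61.07
position: [0.4927, -0.2892, 0.1858]
tcp_rot: [-3.141, 0.001, -1.413]
contact_force: [-1.4, 14.2, 13.1]
gripper_width: 0.021
finger_force: 50.0
```

Call:
carry_out --deltas '[1,0,0,0,1,1,0,0,0,1,1,0,0,0,1,1,0,0,0,1,1,0,0,0,1]'

```text
time_s: 61.48
position: [0.4931, -0.2893, 0.1858]
tcp_rot: [-3.141, 0.002, -1.936]
contact_force: [1.5, 14.2, 10.5]
gripper_width: 0.0211
finger_force: 50.0
```

Call:
carry_out --deltas '[1,0,0,0,0,0,0,0,0,0,0,0,0,0,0,0,0,0,0,0,0,0,0,-0.8,0]'

```text
time_s: 61.9
position: [0.4906, -0.2892, 0.2125]
tcp_rot: [3.134, 0.002, -1.931]
contact_force: [-0.5, 0.5, -1.4]
gripper_width: 0.044
finger_force: 0.0
```

Call:
carry_out --deltas '[0,0,0,-0.75,0,0,0,0,0,0,0,0,0,0,0,0,0,0,0,0]'

```text
time_s: 62.23
position: [0.4925, -0.2905, 0.2461]
tcp_rot: [-3.142, -0.0, -1.931]
contact_force: [0.6, 1.3, 0.2]
gripper_width: 0.0453
finger_force: 0.0
```

```bash
python3 - <<'E'
from h import *
baro()
E
```

```text
[ 0.4925 -0.2905  0.2461] [-3.142 -0.    -1.931] 2.864602370856931 [(0.96, [246, 115, 278, 290])]
tilt 0.01630769321389905 col200 262.89582721128414
```

Call:
carry_out --deltas '[0,0,0,0,-1,0,0,0,0,-1,0,0,0,0,-1,0,0,0,0,-1,0,0,0,0,-1]'

```text
time_s: 62.75
position: [0.4923, -0.2903, 0.2453]
tcp_rot: [3.14, 0.001, -1.402]
contact_force: [-0.2, 0.4, 0.3]
gripper_width: 0.0458
finger_force: 0.0
```

Call:
carry_out --deltas '[0,0,0,0,-1,0,0,0,0,-1,0,0,0,0,-1,0,0,0,0,-1,0,0,0,0,-1]'

```text
time_s: 63.17
position: [0.4923, -0.2903, 0.2453]
tcp_rot: [3.141, 0.002, -0.879]
contact_force: [-0.9, 0.1, -0.0]
gripper_width: 0.0457
finger_force: 0.0
```

Call:
carry_out --deltas '[0,0,0,0,-1,0,0,0,0,-1,0,0,0,0,-1,0,0,0,0,-1,0,0,0,0,-1]'

```text
time_s: 63.58
position: [0.4923, -0.2903, 0.2453]
tcp_rot: [-3.141, 0.002, -0.355]
contact_force: [0.5, 0.9, -0.2]
gripper_width: 0.0457
finger_force: 0.0
```

Call:
carry_out --deltas '[0,0,0,0,-1,0,0,0,0,-1,0,0,0,0,-1,0,0,0,0,-1,0,0,0,0,-1]'

```text
time_s: 64.0
position: [0.4923, -0.2903, 0.2453]
tcp_rot: [-3.14, 0.001, 0.169]
contact_force: [1.0, -0.5, 0.2]
gripper_width: 0.0457
finger_force: 0.0
```

Call:
carry_out --deltas '[0,0,0,0,-1,0,0,0,0,-1,0,0,0,0,-1,0,0,0,0,-1,0,0,0,0,-1]'

```text
time_s: 64.42
position: [0.4923, -0.2903, 0.2453]
tcp_rot: [-3.14, 0.0, 0.692]
contact_force: [-0.8, -0.3, -0.7]
gripper_width: 0.0456
finger_force: 0.0
```

Call:
carry_out --deltas '[0,0,0,0,-1,0,0,0,0,-1,0,0,0,0,-1,0,0,0,0,-1,0,0,0,0,-1]'

```text
time_s: 64.83
position: [0.4923, -0.2903, 0.2453]
tcp_rot: [-3.14, -0.0, 1.216]
contact_force: [0.6, 0.0, 0.6]
gripper_width: 0.0455
finger_force: 0.0
```

Call:
carry_out --deltas '[0,0,0,0,0,0,0,0,0.78,0,0,0,0,0.77,0,0,0,0,0,0,1,0,0,0,0]'

```text
time_s: 65.25
position: [0.4918, -0.2899, 0.1833]
tcp_rot: [-3.138, -0.001, 1.208]
contact_force: [0.5, -0.4, 0.4]
gripper_width: 0.0412
finger_force: 0.0
```

Call:
carry_out --deltas '[1,0,0,0,0,1,0,0,0,0,1,0,0,0,0,1,0,0,0,0,1,0,0,0,0]'

```text
time_s: 65.67
position: [0.4927, -0.2907, 0.1857]
tcp_rot: [3.141, 0.001, 1.21]
contact_force: [-3.2, 0.6, 8.5]
gripper_width: 0.0214
finger_force: 50.0
```

Call:
carry_out --deltas '[1,0,0,0,0,1,0,0,0,1,1,0,0,0,1,1,0,0,0,1,1,0,0,0,1]'

```text
time_s: 66.08
position: [0.4924, -0.2905, 0.1857]
tcp_rot: [3.141, 0.0, 0.786]
contact_force: [-6.4, 2.1, 10.3]
gripper_width: 0.021
finger_force: 50.0
```

Call:
carry_out --deltas '[1,0,0,0,1,1,0,0,0,1,1,0,0,0,1,1,0,0,0,1,1,0,0,0,1]'

```text
time_s: 66.5
position: [0.4922, -0.2902, 0.1857]
tcp_rot: [3.142, 0.0, 0.263]
contact_force: [-8.5, 4.7, 12.1]
gripper_width: 0.0212
finger_force: 50.0
```

Call:
carry_out --deltas '[1,0,0,0,1,1,0,0,0,1,1,0,0,0,1,1,0,0,0,1,1,0,0,0,0]'

```text
time_s: 66.92
position: [0.4922, -0.2899, 0.1857]
tcp_rot: [-3.141, 0.0, -0.158]
contact_force: [-7.3, 7.0, 13.3]
gripper_width: 0.0214
finger_force: 50.0
```

```bash
python3 - <<'E'
from h import *
p,R,s=pose(); print(s['tcp_rot'],s['wrist_torque'],s['contact_force'],s['gripper_width'])
E
```

```text
[-3.14116577e+00  3.62180462e-04 -1.58446342e-01] [ 1.20560867  1.39256899 -0.08205729] [-7.29968882  7.04251591 13.3310602 ] 0.02139015159295219
```

Call:
carry_out --deltas '[0,0,0,0,0,0,0,0,0,0,0,0,0,0,0,-0.5,0,0,-0.8,0,-0.5,0,0,-0.8,0]'

```text
time_s: 67.33
position: [0.4919, -0.29, 0.2481]
tcp_rot: [-3.14, 0.003, -0.151]
contact_force: [0.7, -1.2, 1.1]
gripper_width: 0.0513
finger_force: 0.0
```

Call:
carry_out --deltas '[-0.5,0,0,-0.8,0,-0.5,0,-0.9,-0.5,0,-0.5,0,-0.9,-0.2,0,-0.5,0,-0.9,0,0,-0.5,0,-0.9,0,0]'

```text
time_s: 67.75
position: [0.5146, -0.147, 0.3095]
tcp_rot: [3.141, -0.002, -0.152]
contact_force: [0.5, 0.2, 0.2]
gripper_width: 0.0686
finger_force: 0.0
```

Call:
carry_out --deltas '[-0.5,0,-0.9,0,0,-0.5,0,-0.9,0,0,-0.5,0,-0.9,0,0,-0.5,0,-0.9,0,0,-0.5,0,-0.9,0,0]'

```text
time_s: 68.17
position: [0.5415, 0.0316, 0.3087]
tcp_rot: [-3.142, -0.001, -0.151]
contact_force: [0.7, 0.8, 0.2]
gripper_width: 0.0682
finger_force: 0.0
```

Call:
carry_out --deltas '[-0.5,0,-0.9,0,0,-0.5,0,-0.9,0,0,-0.5,0,-0.9,0,0,-0.5,0,0,0,0,-0.5,0,0,0,0]'

```text
time_s: 68.58
position: [0.5577, 0.1383, 0.3083]
tcp_rot: [-3.142, -0.0, -0.148]
contact_force: [-0.0, 0.0, -0.3]
gripper_width: 0.0686
finger_force: 0.0
```

```bash
python3 - <<'E'
from h import *
p,R,s=pose(); print(p,s['time_s'],s['contact_force'])
im=snap('top','t9.png')
for n in JZ: print(n,[(round(r['score'],2),[int(a) for a in r['rect']],toL(atz('top',[((r['rect'][0]+r['rect'][2])/2,(r['rect'][1]+r['rect'][3])/2)],.034+JZ[n][0]))[0].round(3)) for r in robot.cut_out(f'jar_{n}_mid','top')])
for n in ['tee','drop_door','glass_mid','tin_mid','paddle']:
  r=robot.cut_out(n,'top'); print(n,[(x['score'],x['rect']) for x in r[:2]])
  if n=='tee' and r:
    v,u=np.nonzero(r[0]['mask']); P=toL(atz('top',np.c_[u,v],.18))[:,:2]; P=P[np.abs(P-[.012,-.21]).max(1)<.08]
    (c,wh,a)=cv2.minAreaRect(P.astype(np.float32)*1000); print(c,wh,a)
i=im.astype(int); m=(i[:,:,0]>190)&(i[:,:,2]<90)&(i[:,:,1]<170); v,u=np.nonzero(m[200:240,270:310]); print(u.mean()+270,v.mean()+200,len(u))
snap('scene','s9.png')
for n in JZ: print(n,[(round(r['score'],2),[int(a) for a in r['rect']]) for r in robot.cut_out(f'jar_{n}_mid','scene')], proj('scene',W({'grey':[.032,.0915,.065],'red':[.032,.016,.062],'blue':[.032,-.056,.068]}[n])).round())
E
```

```text
[0.55767236 0.13829115 0.30832504] 68.5833 [-0.0280443   0.02045246 -0.30457857]
grey [(0.68, [251, 195, 269, 215], array([0.031, 0.088, 0.095]))]
red [(0.67, [277, 208, 289, 216], array([0.024, 0.014, 0.09 ])), (0.19, [334, 234, 364, 242], array([-0.015, -0.194,  0.09 ]))]
blue [(0.42, [238, 169, 366, 253], array([ 0.037, -0.04 ,  0.102]))]
tee [(0.56, [356.3, 207.7, 369.6, 255.6])]
(11.595691680908203, -210.67767333984375) (130.1683349609375, 19.81368064880371) 6.472711086273193
drop_door [(0.89, [244.3, 214.8, 332.2, 234.5])]
glass_mid [(0.88, [304.6, 109.7, 333.3, 148.7])]
tin_mid [(0.71, [129.1, 243.1, 151.2, 263.7]), (0.65, [357.2, 139.0, 377.7, 195.6])]
paddle [(0.56, [357.1, 140.4, 377.7, 195.9])]
287.6666666666667 221.16666666666666 18
grey [(0.76, [229, 207, 246, 226])] [[237. 221.]]
red [(0.54, [235, 226, 255, 240])] [[244. 238.]]
blue [(0.82, [239, 237, 259, 266]), (0.67, [218, 193, 231, 216]), (0.35, [230, 253, 291, 312])] [[251. 253.]]
```

```bash
python3 -c "
from rig import robot
print(robot.sign_off())"
```

```text
the job is handed in; nothing more can be done
None
```

I handed the job in at about 69 s: the grey, red and blue jars are inside the locker, the door is shut and the T-handle is screwed home (about 0.1 rad by the final camera check); sign-off returned no verdict.

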